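Load and clamp the stirring-spoon mould

TASK

Lay every wooden spoon that is on the orange mat flat in the open mould, one to a lane and all with their round heads toward the hinge, then lower the lid gently until it is fully shut. Then tighten the four clamp knobs clockwise in three even passes, in crisscross order (within each pass, after the first knob do the one diagonally opposite, then the other two): about 60 degrees on each knob in the first pass, another 60 degrees on each in the second, and in the third each one home to its stop at half a turn in all. Leave the brush glass, the steel cup and the dark praline mould where they are.

Things in the scene. Friction and masses are not known exactly. Their poses are not given: they have to be found in the camera images.
- mould: aluminium spoon mould, fixed, 166 (x) x 244 (y) x 28 mm high without lid; yaw within 0.15 rad of the world's. Origin: centre of its underside; x points away from the robot to the hinge, y left, z up. Floor 8 mm above the origin, walls 8 mm thick up to 28 mm, inside 150 x 228 mm. Screw bosses 16 mm wide fill the corners at x +-66, y +-105 mm. Lid 10 mm thick; shut, its top is at z = 38 mm
- lid (a joint): hinge of the lid in rad: 0 = shut flat on the mould, grows as it opens upward; starts at 1.55 to 1.8 (upright or leaning back a little). Hinge axis along the mould's y, at x = +83, z = 28 mm in the mould's frame. Stiff: it stays at any angle and needs about 1 to 7 N at the bar to move
- lid_bar (a point): middle of the lid's grab bar: round steel, 10 mm diameter, 110 mm long along the mould's y, on two arms 48 mm in front of the lid's front edge so that fingers fit round it. 214 mm from the hinge axis along the lid, 15 mm above the plane of its underside. Shut: x = -131, z = 43 mm in the mould's frame. Lid upright: the bar is at the top
- brush_glass: bystander: drinking glass 68 mm wide, 100 mm high with brushes in it (up to 230 mm high); origin at the centre of its underside. Leave alone
- beaker: bystander: steel cup 70 mm wide, 60 mm high; origin at the centre of its underside. Leave alone
- polymould: bystander: dark praline mould 100 x 150 x 22 mm; origin at the centre of its underside. Leave alone
- lanes (a point): middle of the mould's inner floor (x = y = 0, z = 8 mm in its frame). Four lanes run along the mould's x, centred at y = -78, -26, 26, 78 mm, parted by ribs 8 mm high: at x 30 to 75 mm (heads) they leave 46 mm, at x -75 to -45 mm (handle ends) 26 mm; none in the middle, where fingers go. A spoon belongs with its origin in a lane at x = 0, 6 mm above the floor, head to +x
- knob_near_left (a joint): angle in rad of the clamp knob at the near left lid corner. 0 = slack, grows clockwise seen from above, 3.14 = hard stop; starts at 0 to 0.2; stays where left (0.08 Nm friction). Black bar 14 mm wide across its flats, 60 mm long, 22 mm high, underside 14 mm above the lid. Its narrow nose (10 mm, white line) reaches 32 mm from the axis, the blunt end 28 mm. At 0 the nose points to the hinge (mould's +x)
- near_left_grip (a point): on the axis of the near left knob, at the mid-height of its bar, 25 mm above the lid's top. With the lid shut: x = -66, y = 105, z = 63 mm in the mould's frame
- knob_far_left (a joint): angle in rad of the clamp knob at the far left corner, like knob_near_left
- far_left_grip (a point): on the axis of the far left knob, at the mid-height of its bar, 25 mm above the lid's top. With the lid shut: x = 66, y = 105, z = 63 mm in the mould's frame
- knob_far_right (a joint): angle in rad of the clamp knob at the far right corner, like knob_near_left
- far_right_grip (a point): on the axis of the far right knob, at the mid-height of its bar, 25 mm above the lid's top. With the lid shut: x = 66, y = -105, z = 63 mm in the mould's frame
- knob_near_right (a joint): angle in rad of the clamp knob at the near right corner, like knob_near_left
- near_right_grip (a point): on the axis of the near right knob, at the mid-height of its bar, 25 mm above the lid's top. With the lid shut: x = -66, y = -105, z = 63 mm in the mould's frame
- spoon_1: wooden stirring spoon, 130 mm long, 12 mm thick, flat, either face alike: handle 14 mm wide, at one end a round head 34 mm across. Origin at mid-length, mid-thickness, x points to the head; it balances about 10 mm from the origin towards the head. Lies on the orange mat (3 mm thick) at the start; 2 to 4 of the spoons are present
- spoon_1_head (a point): centre of the round head of spoon_1, 48 mm from its origin
- spoon_2: wooden stirring spoon like spoon_1, may be absent
- spoon_2_head (a point): centre of the round head of spoon_2, 48 mm from its origin
- spoon_3: wooden stirring spoon like spoon_1, may be absent
- spoon_3_head (a point): centre of the round head of spoon_3, 48 mm from its origin
- spoon_4: wooden stirring spoon like spoon_1, may be absent
- spoon_4_head (a point): centre of the round head of spoon_4, 48 mm from its origin
Things that resemble listed ones, but are neither listed nor needed, are in the scene too. What is shaped like the spoon_3 but pink is not meant. What is shaped like the spoon_4 but pink is not meant.

How it is judged (in metres and radians):
On the way, in this order (a step that is already met when the one before it is completed fails the run):
1. all spoons present lie flat in lanes of the mould, heads to the hinge, released, the lid still open (x of spoon_1_head in the frame of mould between 0.03 and 0.062 m and x of spoon_1 in the frame of mould between -0.016 and 0.016 m and y of spoon_1 in the frame of mould between -0.1 and 0.1 m and z of spoon_1 in the frame of mould between 0.011 and 0.0175 m and z of each of spoon_1_head, spoon_2, spoon_2_head, spoon_3, spoon_3_head, spoon_4, spoon_4_head in the frame of mould below 0.0175 m and angle between the x axis of each of spoon_1, spoon_2, spoon_3, spoon_4 and the x axis of mould, either way round below 0.2 rad and linear speed of each of spoon_1, spoon_2, spoon_3, spoon_4 below 0.02 m/s and contact force between the fingers and spoon_1 below 0.1 N and x of spoon_2_head in the frame of mould between 0.03 and 0.062 m and x of spoon_2 in the frame of mould between -0.016 and 0.016 m and y of spoon_2 in the frame of mould between -0.1 and 0.1 m and z of each of spoon_2, spoon_3, spoon_4 in the frame of mould above 0.011 m and contact force between the fingers and spoon_2 below 0.1 N and x of spoon_3_head in the frame of mould between 0.03 and 0.062 m and x of spoon_3 in the frame of mould between -0.016 and 0.016 m and y of spoon_3 in the frame of mould between -0.1 and 0.1 m and contact force between the fingers and spoon_3 below 0.1 N and x of spoon_4_head in the frame of mould between 0.03 and 0.062 m and x of spoon_4 in the frame of mould between -0.016 and 0.016 m and y of spoon_4 in the frame of mould between -0.1 and 0.1 m and contact force between the fingers and spoon_4 below 0.1 N and value of joint lid above 0.3 rad), for 0.2 s.
2. the lid is fully shut (value of joint lid below 0.04 rad), for 0.2 s.
3. first pass: every knob about a third of the way (value of joint each of knob_near_left, knob_far_left, knob_far_right, knob_near_right above 0.7 rad), for 0.1 s.
4. second pass: every knob about two thirds of the way (value of joint each of knob_near_left, knob_far_left, knob_far_right, knob_near_right above 1.65 rad), for 0.1 s.
5. third pass: every knob at its stop (value of joint each of knob_near_left, knob_far_left, knob_far_right, knob_near_right above 2.95 rad), for 0.2 s.
At the end, for the whole second after the job is handed in: every spoon present flat on the mould's floor (within 3 mm), its middle within 16 mm of the mould's middle lengthwise, parallel to the lanes within 0.2 rad, head at the hinge end; lid shut (below 0.04 rad); all four knobs turned beyond 2.95 rad (all of step 5 and x of spoon_1_head in the frame of mould between 0.03 and 0.062 m and x of spoon_1 in the frame of mould between -0.016 and 0.016 m and y of spoon_1 in the frame of mould between -0.1 and 0.1 m and z of spoon_1 in the frame of mould between 0.011 and 0.0175 m and z of each of spoon_1_head, spoon_2, spoon_2_head, spoon_3, spoon_3_head, spoon_4, spoon_4_head in the frame of mould below 0.0175 m and angle between the x axis of each of spoon_1, spoon_2, spoon_3, spoon_4 and the x axis of mould, either way round below 0.2 rad and linear speed of each of spoon_1, spoon_2, spoon_3, spoon_4 below 0.02 m/s and contact force between the fingers and spoon_1 below 0.1 N and x of spoon_2_head in the frame of mould between 0.03 and 0.062 m and x of spoon_2 in the frame of mould between -0.016 and 0.016 m and y of spoon_2 in the frame of mould between -0.1 and 0.1 m and z of each of spoon_2, spoon_3, spoon_4 in the frame of mould above 0.011 m and contact force between the fingers and spoon_2 below 0.1 N and x of spoon_3_head in the frame of mould between 0.03 and 0.062 m and x of spoon_3 in the frame of mould between -0.016 and 0.016 m and y of spoon_3 in the frame of mould between -0.1 and 0.1 m and contact force between the fingers and spoon_3 below 0.1 N and x of spoon_4_head in the frame of mould between 0.03 and 0.062 m and x of spoon_4 in the frame of mould between -0.016 and 0.016 m and y of spoon_4 in the frame of mould between -0.1 and 0.1 m and contact force between the fingers and spoon_4 below 0.1 N and value of joint lid below 0.04 rad); the robot touches nothing.
It fails at once if knobs tightened side by side instead of crisscross: within a pass (counted at 0.6, 1.57 and 2.75 rad) two neighbouring knobs are done while the other two are not ((value of joint each of knob_near_left, knob_far_left above 0.6 rad and value of joint each of knob_far_right, knob_near_right below 0.6 rad) or (value of joint each of knob_far_left, knob_far_right above 0.6 rad and value of joint each of knob_near_right, knob_near_left below 0.6 rad) or (value of joint each of knob_far_right, knob_near_right above 0.6 rad and value of joint each of knob_near_left, knob_far_left below 0.6 rad) or (value of joint each of knob_near_right, knob_near_left above 0.6 rad and value of joint each of knob_far_left, knob_far_right below 0.6 rad) or (value of joint each of knob_near_left, knob_far_left above 1.57 rad and value of joint each of knob_far_right, knob_near_right below 1.57 rad) or (value of joint each of knob_far_left, knob_far_right above 1.57 rad and value of joint each of knob_near_right, knob_near_left below 1.57 rad) or (value of joint each of knob_far_right, knob_near_right above 1.57 rad and value of joint each of knob_near_left, knob_far_left below 1.57 rad) or (value of joint each of knob_near_right, knob_near_left above 1.57 rad and value of joint each of knob_far_left, knob_far_right below 1.57 rad) or (value of joint each of knob_near_left, knob_far_left above 2.75 rad and value of joint each of knob_far_right, knob_near_right below 2.75 rad) or (value of joint each of knob_far_left, knob_far_right above 2.75 rad and value of joint each of knob_near_right, knob_near_left below 2.75 rad) or (value of joint each of knob_far_right, knob_near_right above 2.75 rad and value of joint each of knob_near_left, knob_far_left below 2.75 rad) or (value of joint each of knob_near_right, knob_near_left above 2.75 rad and value of joint each of knob_far_left, knob_far_right below 2.75 rad)).
It fails at once if a knob a pass ahead of the others: beyond 1.5 rad while another is below 0.7, or beyond 2.6 rad while another is below 1.65 ((value of joint any of knob_near_left, knob_far_left, knob_far_right, knob_near_right above 1.5 rad and value of joint any of knob_near_left, knob_far_left, knob_far_right, knob_near_right below 0.7 rad) or (value of joint any of knob_near_left, knob_far_left, knob_far_right, knob_near_right above 2.6 rad and value of joint any of knob_near_left, knob_far_left, knob_far_right, knob_near_right below 1.65 rad)).
It fails at once if a knob tightened (beyond 0.5 rad) while the lid is open (value of joint any of knob_near_left, knob_far_left, knob_far_right, knob_near_right above 0.5 rad and value of joint lid above 0.1 rad).
It fails at once if the lid slammed (faster than 2.5 rad/s) (velocity of joint lid below -2.5 rad/s).
It fails at once if a bystander moved by more than 25 mm (distance of any of brush_glass, beaker, polymould from where it was at the start of the episode above 0.025 m).
Of spoon_1, spoon_2, spoon_3, spoon_4 only 2 to 4 are there at a start; the rules pass over those that are not, and their reading is None.
At some moment in a run one of spoon_1, spoon_2, spoon_3, spoon_4 may be knocked a few centimetres aside while the robot is not near it.
Once in a run the grip may slacken for a moment while it holds something.
It also fails if it takes over 210 s, if anything falls off the work surface, if the arm or the gripper's body presses on something with over 40 N, if the wrist force passes 120 N, or if a joint passes its speed limit or range.

ROBOT

A 6-joint arm with a two-finger parallel gripper is mounted at the origin on the work surface. World frame = base frame: x ahead of the robot, y to its left, z up, the work surface at z = 0. Lengths are in m, angles in degrees, forces in N, time in s.
With the tool pointing down it reaches from about 0.4 to 0.825 m from the base axis. Payload 7 kg.
Tool frame: the origin (TCP) lies on the front face of the gripper's body, between the roots of the fingers; the fingertips stand 66 mm ahead of it and the grasp point (between the pads) lies 47 mm ahead of it; z points along the fingers, y is the line along which they close (so a half turn about z gives the same grasp; the last joint's range is limited). The gripper opens to 88 mm and grips with 3 to 60 N. Pads are 19 mm wide; open, the fingers measure 130 mm over their backs; the gripper's body (78 mm by 193 mm) begins 47 mm behind the grasp point.
Start: joints at [86.179, 20.546, 0.682, 0, -70.136, -16.507], TCP at [0.235, 0.633, 0.292] pointing down, gripper open.
Joint ranges: [-176.03, 176.03], [-82.01, 121.73], [-58.28, 71.71], [-173.87, 95.51], [-174.79, -0.11], [-173.66, 173.66]. Speed limits (degrees/s): [136.94, 136.94, 172.46, 180, 180, 180].

INTERFACE

Orientations are given as [roll, pitch, yaw] about the fixed x, y, z axes, in that order (R = Rz(yaw) Ry(pitch) Rx(roll)).
In Python, from plant import ctrl gives the robot as it stands.
- The arm moves only by the tool send_rows, never from a script. Its argument "deltas" is a list of rows, each a list of 2 entries, a list of its own where there are three numbers: the shift along the tool's x, y, z each as a share of 800 mm, from -1 to 1, then the turn about the tool's z as a share of 90 degrees, from -1 to 1. A call has exactly 5 rows; each row is the pose to reach, as a shift and turn from the pose commanded when the call began, along the tool's axes at that moment; what a row does not reach only later rows make up. A row lasts 1/12 s, in which the tool goes at most 41.7 mm and 7.16 degrees, less where a joint would pass 70% of its speed; a pose out of reach is approached as far as the arm can. A call with a number of a shift or a turn outside -1 to 1 is refused whole. A call with a gripper value outside its range is refused whole. "gripper" is the opening, from 0 (shut) to 1 (fully open), set as the call begins (left out, the last holds). The fingers move at their own pace and stop on an object; the grip force is fixed at half the most. Time passes only in rows, so rows that repeat a pose let the fingers close, or fill a call up. It gives the time, the measured TCP pose, the force, the opening and the grip force at its end, in the units of the state.
- ctrl.get_obs(): the state, without advancing time (a new reading comes with each control period).
- ctrl.snapshot(name): name is "scene" or "top" or "wrist"; returns a dict with "color" (420x560x3 uint8, red, green, blue), "vertical_fov" (degrees; the focal length in pixels is half the picture's height over the tangent of half this angle, whatever the lens; pixels are square), "cx", "cy" (the principal point, pixels), "rvec" (rotation vector, rad) and "tvec" (3), from world to camera coordinates, as OpenCV has them. Camera axes: x right, y down, z forward; pixel columns grow to the right and rows downward; lengths in m; the calibration is good to about 2 mm. A picture is of the moment at which its call begins. There is no depth.
- ctrl.close_job(): hands the job in; it is judged then, once.
Trained networks look in a picture, given as the dict that the camera call returned (one of the last four; its "shot" number tells which), for a name from the list of things; names that differ only in an ending like _2 or _b are one class to them, and where a whole thing is asked for, a point or a joint stands for the part that bears it (a point fixed in the world has none). Each returns a list of dicts, best first, with "conf" (0 to 1); they miss things now and then, are a little off and sometimes report something else, mostly with a low value. They report only what shows in the picture. A call takes as long as a camera call. They do not tell look-alikes from the thing itself.
- ctrl.boxes_of(picture, thing): "xy" ([column, row] as shares, 0 to 1, of the picture: columns of its width, rows of its height, amid what is visible of it).
- ctrl.cut_out(picture, thing): "pixels" (420x560 bool, what is visible of it) and "xy" ([column, row] as shares, 0 to 1, of the picture: columns of its width, rows of its height, amid what is visible of it).
The state is a dict: "clock": time; "joint_pos": joint angles; "qvel": joint speeds; "tau": joint torques, N m; "tool_pos": TCP position; "orientation": TCP orientation; "force": force on the tool from outside, world axes, zero at the start; "moment": the same for the moment, N m; "opening": finger opening in m; "gripper_force": force on a finger pad.
Only numpy, scipy, OpenCV 4.12 (cv2) and the standard library are available. Lean on these libraries where they do the work, as an engineer would, in place of code of your own. Each camera call takes 0.05 s, during which the arm holds its last target. There are 200 camera calls.

## Working session

There is one attempt and no reset: what is moved stays moved. The work goes in short steps, Python scripts to look and compute and a tool call to move; the robot and the scene stay as the last step left them, time stands still between calls to the robot, and variables do not carry over. Pictures are saved under pics/ and viewed, at most 14 in all, crops included, and the job is handed in when it is done.

Besides the shell and the picture viewer there is one more tool, called in YAML: its name, and indented under it one key for each argument. send_rows: Moves the arm, as the interface text tells. Shift numbers are shares of 800 mm and turn numbers shares of 90 degrees, none past 1 either way. Its arguments: {"type":"object","properties":{"deltas":{"type":"array","items":{"type":"array"}},"gripper":{"type":"number"}},"required":["deltas"]}

```bash
ls; mkdir -p pics; cat > h.py <<'E'
import numpy as np, cv2
from scipy.spatial.transform import Rotation as R
from plant import ctrl
def snap(n):
    return ctrl.snapshot(n)
def save(p,name,crop=None,scale=1):
    im=p["color"][:,:,::-1]
    if crop: a,b,c,d=crop; im=im[b:d,a:c]
    if scale!=1: im=cv2.resize(im,None,fx=scale,fy=scale,interpolation=cv2.INTER_CUBIC)
    cv2.imwrite("pics/"+name,im)
def cam(p):
    f=p["color"].shape[0]/2/np.tan(np.radians(p["vertical_fov"])/2)
    K=np.array([[f,0,p["cx"]],[0,f,p["cy"]],[0,0,1.]])
    M=cv2.Rodrigues(np.array(p["rvec"],float))[0]
    return K,M,np.array(p["tvec"],float).ravel()
def toworld(p,uv,z):
    K,M,t=cam(p); uv=np.atleast_2d(uv).astype(float)
    d=np.c_[uv,np.ones(len(uv))]@np.linalg.inv(K).T@M
    c=-M.T@t
    return c+d*((z-c[2])/d[:,2:])
def topix(p,X):
    K,M,t=cam(p); Y=(np.atleast_2d(X)@M.T+t)@K.T
    return Y[:,:2]/Y[:,2:]
E
python3 - <<'E'
from h import *
o=ctrl.get_obs(); print(o)
for n in ("top","scene"):
    p=snap(n); save(p,n+"0.png",scale=1.4); print(n,{k:v for k,v in p.items() if k!="color"}, -cam(p)[1].T@cam(p)[2])
    for t in ("spoon_1","mould","lid_bar","brush_glass","beaker","polymould","knob_near_left","lid"):
        print(t,[(np.round(np.array(d["xy"])*[560,420]).tolist(),round(d["conf"],2)) for d in ctrl.boxes_of(p,t)])
E
```

```text
pics
{'clock': 0.0, 'joint_pos': array([ 8.61799322e+01,  2.05909947e+01,  6.32654297e-01, -1.98371304e-02,
       -7.01350564e+01, -1.65057254e+01]), 'qvel': array([-0.0081401 ,  0.07655472, -0.00084228,  0.02683562, -0.12339791,
       -0.07445736]), 'tau': array([ 1.59335134e-03, -5.82718921e+01,  2.93041956e+01,  6.99727044e+00,
        7.03483616e-03, -1.49113962e-04]), 'tool_pos': array([0.23436461, 0.63259547, 0.29121995]), 'orientation': array([ 1.79905153e+02, -8.65800982e-03, -2.03325420e+01]), 'force': array([-0.27836289, -0.56502346, -0.31124244]), 'moment': array([-0.00310706,  0.00679322, -0.00468684]), 'gripper_force': 0.0, 'opening': 0.08781410214150498}
top {'vertical_fov': 51.27590045962842, 'cx': 274.76540736557985, 'cy': 200.96797562284056, 'rvec': array([ 2.17744851, -2.16631913,  0.12769545]), 'tvec': array([-0.00149765,  0.5049884 ,  1.16234107]), 'shot': 1} [0.37863085 0.01388287 1.20933793]
spoon_1 [([369.0, 288.0], 0.88), ([417.0, 125.0], 0.74), ([364.0, 197.0], 0.6), ([337.0, 217.0], 0.59), ([421.0, 208.0], 0.56)]
mould [([250.0, 159.0], 0.84)]
lid_bar [([2
[... 209 characters left out ...]
.0], 0.43)]
knob_near_left [([206.0, 108.0], 0.56)]
lid [([251.0, 128.0], 0.88)]
scene {'vertical_fov': 45.44686548683724, 'cx': 278.98532104225245, 'cy': 204.2571975234427, 'rvec': array([ 2.20676297,  1.3228063 , -0.43094184]), 'tvec': array([-0.22265419, -0.33258364,  1.6652445 ]), 'shot': 2} [ 1.20453039 -0.38683845  1.15442132]
spoon_1 [([182.0, 351.0], 0.72), ([170.0, 188.0], 0.69), ([222.0, 232.0], 0.57), ([141.0, 271.0], 0.57), ([205.0, 250.0], 0.52)]
mould [([323.0, 222.0], 0.79)]
lid_bar []
brush_glass [([254.0, 291.0], 0.7)]
beaker [([370.0, 144.0], 0.7)]
polymould [([416.0, 175.0], 0.68)]
knob_near_left [([390.0, 212.0], 0.68), ([221.0, 226.0], 0.43)]
lid [([341.0, 231.0], 0.73)]
```

View pics/top0.png

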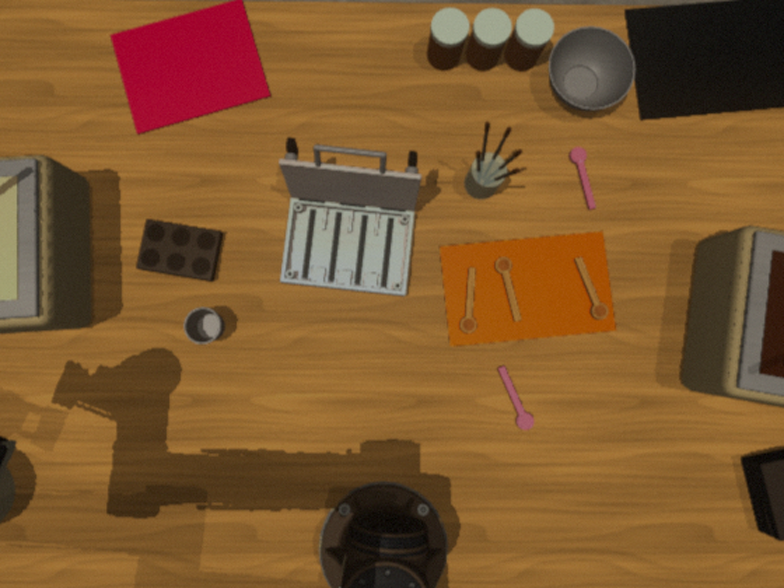

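View pics/scene0.png

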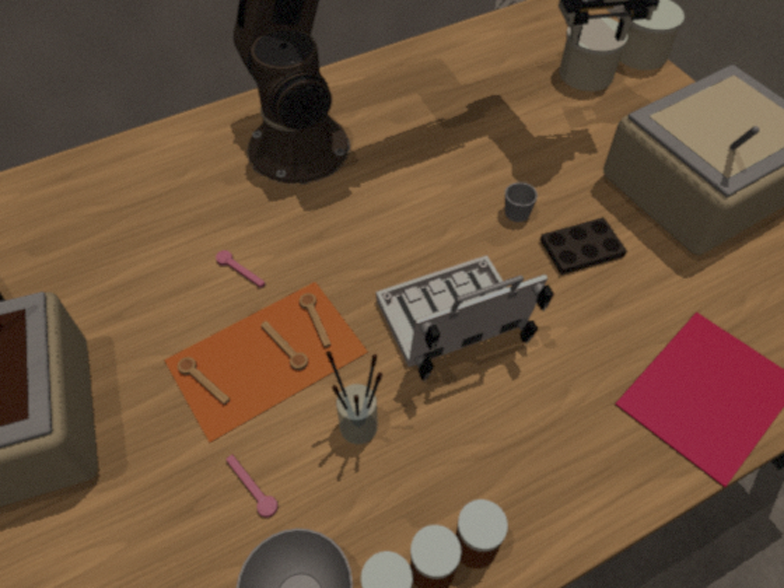

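The top view shows three wooden spoons on the orange mat, at native pixels of about (337,214), (364,207) and (422,205). Two pink look-alikes lie off the mat at (417,127) and (369,285), and those are not meant. The mould is at about (250,178), with its hinge on the far side.

```bash
cat >> h.py <<'E'
def spoons(p,z=0.009,thing="spoon_1"):
    out=[]
    for d in ctrl.cut_out(p,thing):
        v,u=np.nonzero(d["pixels"])
        if len(u)<60 or d["conf"]<.3: continue
        col=np.median(p["color"][v,u],0)
        w=toworld(p,np.c_[u,v],z)[:,:2]
        c=w.mean(0); ax=np.linalg.svd(w-c,full_matrices=False)[2][0]
        s=(w-c)@ax; q=(w-c)@[-ax[1],ax[0]]
        lo,hi=np.percentile(s,[.5,99.5])
        if np.ptp(q[s>hi-.03])<np.ptp(q[s<lo+.03]): ax=-ax; lo,hi=-hi,-lo
        m=c+ax*(lo+hi)/2
        out.append(dict(conf=d["conf"],col=col,mid=m,yaw=np.degrees(np.arctan2(ax[1],ax[0])),L=hi-lo,px=(u.mean(),v.mean())))
    return out
def showspoons(p,z=0.009):
    for s in spoons(p,z): print("spoon",round(s["conf"],2),s["col"],np.round(s["mid"],4),"yaw %.1f L %.3f"%(s["yaw"],s["L"]),np.round(s["px"]))
E
python3 - <<'E'
from h import *
p=snap("top"); showspoons(p)
save(p,"mould1.png",(195,95,305,215),5)
save(p,"mat1.png",(305,80,445,310),2.6)
for uv in ((281,284),(408,294),(289,200),(414,210)): print(toworld(p,np.array(uv)/1.4,.028))
E
```

```text
spoon 0.83 [161.  91. 100.] [ 0.2834 -0.2501] yaw -157.2 L 0.129 [368. 286.]
spoon 0.78 [161.  85.  93.] [ 0.7207 -0.3976] yaw 12.9 L 0.126 [416. 124.]
spoon 0.7 [146.  99.  44.] [ 0.472  -0.1653] yaw 174.9 L 0.128 [335. 217.]
spoon 0.62 [144.  89.  38.] [ 0.4978 -0.4028] yaw -159.5 L 0.130 [421. 207.]
spoon 0.6 [144.  93.  40.] [ 0.4962 -0.2435] yaw 13.5 L 0.128 [363. 203.]
[[0.49857578 0.2016855  0.028     ]]
[[ 0.48050977 -0.04417802  0.028     ]]
[[0.66447686 0.18972847 0.028     ]]
[[ 0.64621525 -0.0558952   0.028     ]]
```

View pics/mould1.png

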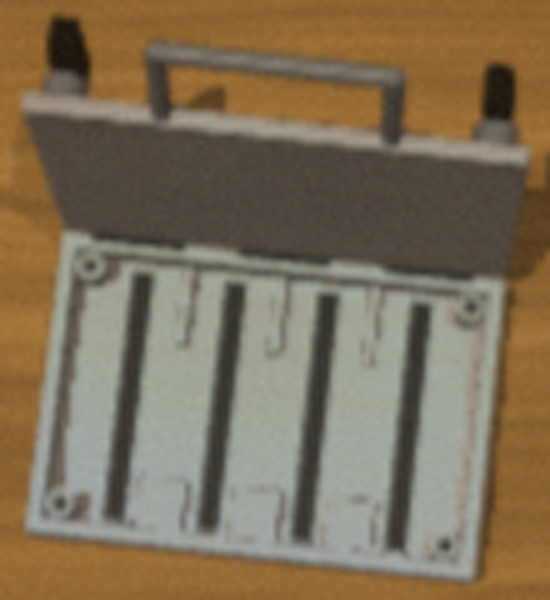

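View pics/mat1.png

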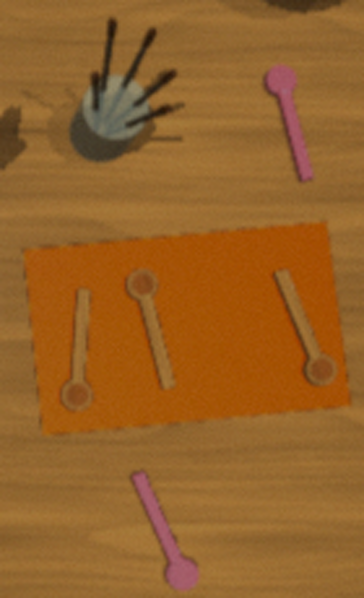

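The crop confirms it: the three wooden-coloured spoons on the mat are the ones meant, and both pink ones lie on the bare table. From the corners, the mould is centred at about (0.572, 0.073) with yaw -4.2°. I'll pick the middle spoon first.

```bash
cat >> h.py <<'E'
MC=np.array([.5724,.0728]); MY=-4.2
def mw(x,y):
    a=np.radians(MY); return MC+[x*np.cos(a)-y*np.sin(a), x*np.sin(a)+y*np.cos(a)]
def plan(pose,targets):
    """pose=(x,y,z,yaw) commanded; targets list of the same (+ rows speed share); prints calls"""
    x=np.array(pose[:3],float); yaw=pose[3]
    for T in targets:
        D=np.array(T[:3])-x; dy=(T[3]-yaw); sp=T[4] if len(T)>4 else 1
        n=max(1,int(np.ceil(max(np.linalg.norm(D)/(.2*sp),abs(dy)/(35*sp))-1e-6)))
        print("->",np.round(T[:4],4).tolist())
        for k in range(n):
            a=np.radians(yaw); B=np.array([[np.cos(a),np.sin(a),0],[np.sin(a),-np.cos(a),0],[0,0,-1]])
            d=B.T@(D/n)/.8; t=-dy/n/90
            d=np.round(d,3); t=round(t,3)
            print("  ",d.tolist(),t, " per row",np.round(d/5,4).tolist(),round(t/5,4))
            x=x+B@d*.8; yaw-=t*90
    return (*x,yaw)
def here():
    o=ctrl.get_obs(); return (*o["tool_pos"],o["orientation"][2])
E
python3 - <<'E'
from h import *
g=np.array([.4962,-.2435])+.008*np.array([np.cos(np.radians(13.5)),np.sin(np.radians(13.5))])
plan(here(),[(.45,.12,.29,-5),(*g,.2,13.5),(*g,.071,13.5,.8)])
E
```

```text
-> [0.45, 0.12, 0.29, -5.0]
   [0.158, 0.169, 0.001] -0.057  per row [0.0316, 0.0338, 0.0002] -0.0114
   [0.143, 0.183, 0.001] -0.057  per row [0.0286, 0.0366, 0.0002] -0.0114
   [0.126, 0.195, 0.001] -0.057  per row [0.0252, 0.039, 0.0002] -0.0114
-> [0.504, -0.2416, 0.2, 13.5]
   [0.053, 0.222, 0.056] -0.102  per row [0.0106, 0.0444, 0.0112] -0.0204
   [0.017, 0.228, 0.056] -0.102  per row [0.0034, 0.0456, 0.0112] -0.0204
-> [0.504, -0.2416, 0.071, 13.5]
   [-0.0, -0.0, 0.161] -0.001  per row [-0.0, -0.0, 0.0322] -0.0002
```

send_rows:
  deltas:
    - [[0.032,0.034,0],-0.011]
    - [[0.063,0.068,0],-0.023]
    - [[0.095,0.101,0],-0.034]
    - [[0.126,0.135,0],-0.046]
    - [[0.158,0.169,0],-0.057]
  gripper: 0.6

```text
clock: 1.42
tool_pos: [0.3064, 0.4606, 0.2922]
orientation: [-180.0, -0.0, -15.1]
force: [1.4, 0.5, 0.1]
opening: 0.06
gripper_force: 0.0
```

send_rows:
  deltas:
    - [[0.029,0.037,0],-0.011]
    - [[0.057,0.073,0],-0.023]
    - [[0.086,0.11,0],-0.034]
    - [[0.114,0.146,0],-0.046]
    - [[0.143,0.183,0],-0.057]

```text
clock: 1.83
tool_pos: [0.3783, 0.2893, 0.2925]
orientation: [-180.0, -0.0, -10.0]
force: [1.8, 0.3, -0.1]
opening: 0.0529
gripper_force: 0.0
```

send_rows:
  deltas:
    - [[0.025,0.039,0],-0.011]
    - [[0.05,0.078,0],-0.023]
    - [[0.076,0.117,0],-0.034]
    - [[0.101,0.156,0],-0.046]
    - [[0.126,0.195,0],-0.057]

```text
clock: 2.25
tool_pos: [0.4503, 0.118, 0.2927]
orientation: [-180.0, -0.1, -4.9]
force: [1.7, -0.2, 0.7]
opening: 0.0526
gripper_force: 0.0
```

send_rows:
  deltas:
    - [[0.011,0.044,0.011],-0.02]
    - [[0.021,0.089,0.022],-0.041]
    - [[0.032,0.133,0.034],-0.061]
    - [[0.042,0.178,0.045],-0.082]
    - [[0.053,0.222,0.056],-0.102]

```text
clock: 2.67
tool_pos: [0.4769, -0.0627, 0.2474]
orientation: [-180.0, -0.1, 4.3]
force: [0.5, 0.3, 0.4]
opening: 0.0526
gripper_force: 0.0
```

send_rows:
  deltas:
    - [[0.004,0.05,0.012],-0.022]
    - [[0.008,0.1,0.025],-0.045]
    - [[0.012,0.16,0.04],-0.07]
    - [[0.017,0.228,0.056],-0.102]
    - [[0.017,0.228,0.056],-0.102]

```text
clock: 3.08
tool_pos: [0.5038, -0.2452, 0.2013]
orientation: [-180.0, 0.1, 13.5]
force: [1.3, -0.2, 0.5]
opening: 0.0528
gripper_force: 0.0
```

```bash
python3 - <<'E'
from h import *
print(np.round(here(),4))
p=snap("wrist"); showspoons(p); p=snap("top"); showspoons(p)
E
```

```text
[ 0.5038 -0.2452  0.2013 13.5024]
spoon 0.97 [161. 124.  84.] [ 0.4765 -0.1694] yaw 176.6 L 0.116 [193. 202.]
spoon 0.91 [243. 173. 189.] [ 0.678  -0.4084] yaw 13.0 L 0.050 [534.  34.]
spoon 0.86 [188. 148. 100.] [ 0.5249 -0.3944] yaw -158.0 L 0.065 [444. 212.]
spoon 0.57 [157. 120.  81.] [ 0.4919 -0.2469] yaw 14.0 L 0.129 [279. 194.]
spoon 0.72 [148.  69.  76.] [ 0.2837 -0.2494] yaw -156.8 L 0.128 [368. 287.]
spoon 0.58 [169. 111.  49.] [ 0.4683 -0.4136] yaw -157.6 L 0.065 [426. 217.]
spoon 0.56 [199. 109. 122.] [ 0.7346 -0.3948] yaw 12.0 L 0.098 [415. 120.]
```

send_rows:
  deltas:
    - [[-0.003,0,0.035],-0.005]
    - [[-0.003,0,0.075],-0.005]
    - [[-0.003,0,0.115],-0.005]
    - [[-0.003,0,0.145],-0.005]
    - [[-0.003,0,0.162],-0.005]

```text
clock: 3.7
tool_pos: [0.5007, -0.2408, 0.0709]
orientation: [-179.9, 0.1, 13.9]
force: [-0.2, -0.1, 1.1]
opening: 0.0528
gripper_force: 0.0
```

send_rows:
  deltas:
    - [[0,0,0],0]
    - [[0,0,0],0]
    - [[0,0,0],0]
    - [[0,0,0],0]
    - [[0,0,0],0]
  gripper: 0

```text
clock: 4.12
tool_pos: [0.5026, -0.2422, 0.0745]
orientation: [179.9, -0.1, 13.9]
force: [-0.2, -0.4, 0.9]
opening: 0.0251
gripper_force: 0.0
```

send_rows:
  deltas:
    - [[0,0,0],0]
    - [[0,0,0],0]
    - [[0,0,0],0]
    - [[0,0,0],0]
    - [[0,0,0],0]

```text
clock: 4.53
tool_pos: [0.5022, -0.2424, 0.0738]
orientation: [180.0, -0.1, 13.9]
force: [-2.0, 2.4, 6.6]
opening: 0.0136
gripper_force: 30.0
```

send_rows:
  deltas:
    - [[0,0,-0.02],0]
    - [[0,0,-0.05],0]
    - [[0,0,-0.08],0]
    - [[0,0,-0.11],0]
    - [[0,0,-0.14],0]

```text
clock: 4.95
tool_pos: [0.5014, -0.2423, 0.1861]
orientation: [-180.0, 0.0, 13.9]
force: [0.8, -0.1, -1.0]
opening: 0.0136
gripper_force: 30.0
```

```bash
cat >> h.py <<'E'
import json,os
def step(*calls):
    """log executed calls (final dx,dy,dz,turn in shares); returns commanded pose"""
    f="ledger.json"; P=json.load(open(f)) if os.path.exists(f) else [.235,.633,.292,-20.328]
    for dx,dy,dz,t in calls:
        a=np.radians(P[3]); B=np.array([[np.cos(a),np.sin(a),0],[np.sin(a),-np.cos(a),0],[0,0,-1]])
        P=[*(np.array(P[:3])+B@np.array([dx,dy,dz])*.8),P[3]-90*t]
    json.dump([float(v) for v in P],open(f,"w")); return P
E
python3 - <<'E'
from h import *
P=step((.158,.169,0,-.057),(.143,.183,0,-.057),(.126,.195,0,-.057),(.053,.222,.056,-.102),(.017,.228,.056,-.102),(-.003,0,.162,-.005),(0,0,-.14,0))
print(np.round(P,4),np.round(here(),4))
t=mw(.008,78e-3); plan(P,[(*t,.24,-4.2)])
E
```

```text
[ 0.5022 -0.2422  0.1848 13.872 ] [ 0.5014 -0.2423  0.1861 13.8555]
-> [0.5861, 0.15, 0.24, -4.2]
   [0.073, -0.15, -0.023] 0.067  per row [0.0146, -0.03, -0.0046] 0.0134
   [0.057, -0.157, -0.023] 0.067  per row [0.0114, -0.0314, -0.0046] 0.0134
   [0.04, -0.162, -0.023] 0.067  per row [0.008, -0.0324, -0.0046] 0.0134
```

send_rows:
  deltas:
    - [[0.015,-0.03,-0.005],0.013]
    - [[0.029,-0.06,-0.009],0.027]
    - [[0.044,-0.09,-0.014],0.04]
    - [[0.058,-0.12,-0.018],0.054]
    - [[0.073,-0.15,-0.023],0.067]

```text
clock: 5.37
tool_pos: [0.5294, -0.1107, 0.2036]
orientation: [-180.0, 0.0, 7.7]
force: [-0.5, 0.5, -1.2]
opening: 0.0134
gripper_force: 30.0
```

send_rows:
  deltas:
    - [[0.011,-0.031,-0.005],0.013]
    - [[0.023,-0.063,-0.009],0.027]
    - [[0.034,-0.094,-0.014],0.04]
    - [[0.046,-0.126,-0.018],0.054]
    - [[0.057,-0.157,-0.023],0.067]

```text
clock: 5.78
tool_pos: [0.5576, 0.0202, 0.2219]
orientation: [-180.0, 0.0, 1.7]
force: [0.8, 0.4, -0.7]
opening: 0.0135
gripper_force: 30.0
```

send_rows:
  deltas:
    - [[0.008,-0.035,-0.005],0.013]
    - [[0.018,-0.075,-0.01],0.03]
    - [[0.03,-0.12,-0.017],0.05]
    - [[0.037,-0.15,-0.021],0.062]
    - [[0.04,-0.162,-0.023],0.067]

```text
clock: 6.2
tool_pos: [0.5863, 0.1525, 0.2405]
orientation: [-180.0, -0.1, -4.2]
force: [0.5, -0.2, -0.7]
opening: 0.0131
gripper_force: 30.0
```

```bash
python3 - <<'E'
from h import *
P=step((.073,-.15,-.023,.067),(.057,-.157,-.023,.067),(.04,-.162,-.023,.067)); print(np.round(P,4),np.round(here(),4))
p=snap("wrist"); save(p,"w1.png",scale=1.4)
o=[topix(p,np.r_[mw(x,y),.028])[0]*1.4 for x in (-83,83) for y in (-122,122) for x,y in [(x/1e3,y/1e3)]]; print(np.round(o))
np.save("w1cam.npy",{k:v for k,v in p.items()},allow_pickle=True)
print(ctrl.get_obs()["opening"])
E
```

```text
[ 0.5861  0.1495  0.24   -4.218 ] [ 0.5863  0.1525  0.2405 -4.1603]
[[665. 389.]
 [332. 281.]
 [708. 156.]
 [332. 281.]]
0.01352292428094747
```

View pics/w1.png

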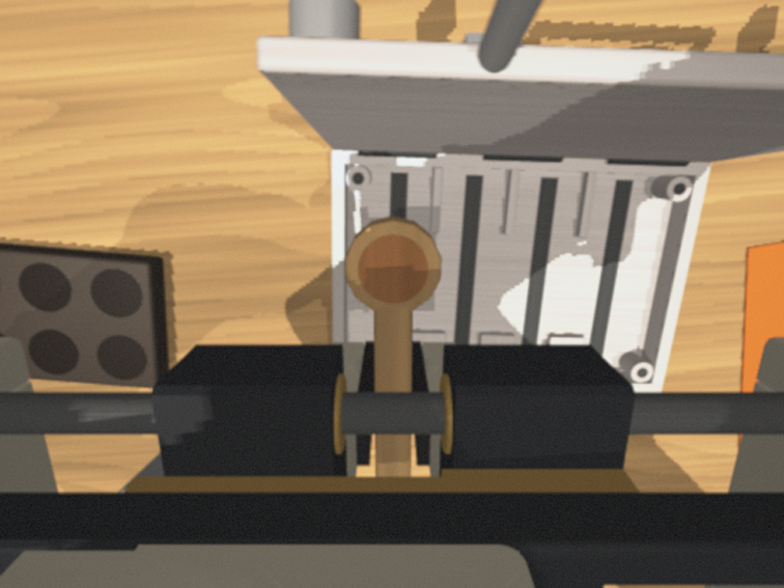

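```bash
python3 - <<'E'
from h import *
p=np.load("w1cam.npy",allow_pickle=True).item()
W=toworld(p,np.array([[358,177],[680,188],[642,372]])/1.4,.028)[:,:2]
m=np.array([[66,105],[66,-105],[-66,-105]])/1e3
wt=toworld(p,np.array([[332,150],[708,166],[657,391]])/1.4,.028)[:,:2]; mt=np.array([[83,122],[83,-122],[-83,-122]])/1e3
def fit(m,W):
    a,b=m-m.mean(0),W-W.mean(0); th=np.arctan2((a[:,0]*b[:,1]-a[:,1]*b[:,0]).sum(),(a*b).sum())
    c=W.mean(0)-R.from_euler("z",th).as_matrix()[:2,:2]@m.mean(0); r=b-(R.from_euler("z",th).as_matrix()[:2,:2]@a.T).T
    print(np.degrees(th),c,np.round(r,4).tolist())
fit(m,W);fit(mt,wt);fit(np.r_[m,mt],np.r_[W,wt])
hp=np.array([395,268])/1.4
print("head",toworld(p,hp,.176-.0)[0])
E
```

```text
-6.121449306394993 [0.57277396 0.07237637] [[-0.0001, -0.0001], [0.0, -0.0], [0.0, 0.0001]]
-6.280245243181205 [0.57256032 0.07403941] [[-0.001, -0.0016], [-0.0018, 0.0007], [0.0028, 0.0009]]
-6.208661623732322 [0.57266829 0.07320726] [[-0.0001, -0.0008], [0.0003, -0.0008], [0.0003, -0.0008], [-0.001, -0.0009], [-0.0021, 0.0014], [0.0026, 0.0019]]
head [0.6230791  0.14821475 0.176     ]
```

```bash
python3 - <<'E'
from h import *
p=snap("top")
def fit(m,W):
    a,b=m-m.mean(0),W-W.mean(0); th=np.arctan2((a[:,0]*b[:,1]-a[:,1]*b[:,0]).sum(),(a*b).sum())
    Q=R.from_euler("z",th).as_matrix()[:2,:2]
    c=W.mean(0)-Q@m.mean(0); r=b-(Q@a.T).T
    print(np.degrees(th),c,np.round(r,4).tolist())
W=toworld(p,np.array([[90,266],[470,308],[58,503],[445,545]])/5+[195,95],.028)[:,:2]
fit(np.array([[66,105],[66,-105],[-66,105],[-66,-105]])/1e3,W)
showspoons(p)
E
```

```text
-6.012112289448334 [0.57311784 0.074037  ] [[-0.0001, -0.0001], [-0.0001, -0.0001], [-0.0, 0.0008], [0.0003, -0.0005]]
spoon 0.86 [184.5 127.   58. ] [ 0.4721 -0.1649] yaw 175.5 L 0.127 [335. 218.]
spoon 0.8 [181. 119.  53.] [ 0.4977 -0.4021] yaw -160.3 L 0.123 [422. 208.]
spoon 0.61 [203. 112. 124.] [ 0.7203 -0.3973] yaw 13.2 L 0.127 [416. 125.]
spoon 0.58 [202. 118. 133.] [ 0.282  -0.2504] yaw -156.4 L 0.128 [368. 286.]
spoon 0.44 [108.  80.  43.] [0.5671 0.1828] yaw -1.3 L 0.062 [209. 179.]
```

```bash
cat >> h.py <<'E'
MC=np.array([.573,.0732]); MY=-6.05
E
python3 - <<'E'
from h import *
P=step(); t=mw(.010,78e-3); plan(P,[(*t,.12,-6.05),(*t,.0785,-6.05),(*t,.2,-6.05)])
E
```

```text
-> [0.5912, 0.1497, 0.12, -6.05]
   [0.006, -0.001, 0.15] 0.02  per row [0.0012, -0.0002, 0.03] 0.004
-> [0.5912, 0.1497, 0.0785, -6.05]
   [0.0, 0.0, 0.052] 0.0  per row [0.0, 0.0, 0.0104] 0.0
-> [0.5912, 0.1497, 0.2, -6.05]
   [0.0, 0.0, -0.152] 0.0  per row [0.0, 0.0, -0.0304] 0.0
```

send_rows:
  deltas:
    - [[0.001,0,0.02],0.004]
    - [[0.003,0,0.055],0.01]
    - [[0.005,-0.001,0.095],0.015]
    - [[0.006,-0.001,0.13],0.02]
    - [[0.006,-0.001,0.15],0.02]

```text
clock: 6.77
tool_pos: [0.5886, 0.1475, 0.1169]
orientation: [179.9, 0.2, -6.1]
force: [-0.3, -0.1, -0.2]
opening: 0.0133
gripper_force: 30.0
```

send_rows:
  deltas:
    - [[0,0,0.015],0]
    - [[0,0,0.03],0]
    - [[0,0,0.043],0]
    - [[0,0,0.05],0]
    - [[0,0,0.052],0]

```text
clock: 7.18
tool_pos: [0.5897, 0.1484, 0.0785]
orientation: [179.9, 0.1, -6.0]
force: [-6.0, -2.9, 17.0]
opening: 0.0137
gripper_force: 30.0
```

send_rows:
  deltas:
    - [[0,0,0],0]
    - [[0,0,0],0]
    - [[0,0,0],0]
    - [[0,0,0],0]
    - [[0,0,0],0]
  gripper: 0.35

```text
clock: 7.6
tool_pos: [0.5905, 0.1498, 0.0787]
orientation: [-180.0, -0.0, -6.0]
force: [0.5, 0.1, 0.6]
opening: 0.0304
gripper_force: 0.0
```

send_rows:
  deltas:
    - [[0,0,-0.01],0]
    - [[0,0,-0.03],0]
    - [[0,0,-0.07],0]
    - [[0,0,-0.11],0]
    - [[0,0,-0.152],0]

```text
clock: 8.02
tool_pos: [0.59, 0.1497, 0.2017]
orientation: [180.0, 0.0, -6.0]
force: [0.2, 0.7, 0.1]
opening: 0.0304
gripper_force: 0.0
```

```bash
python3 - <<'E'
from h import *
P=step((.006,-.001,.15,.02),(0,0,.052,0),(0,0,-.152,0)); print(np.round(P,4),np.round(here(),4))
p=snap("wrist"); save(p,"w2.png",scale=1.4); showspoons(p,.014); q=snap("top"); showspoons(q)
g=np.array([.4977,-.4021])+.009*np.array([np.cos(np.radians(-160)),np.sin(np.radians(-160))])
plan(P,[(.48,-.2,.22,-90),(*g,.2,-160),(*g,.0725,-160)])
E
```

```text
[ 0.5909  0.1499  0.2    -6.018 ] [ 0.59    0.1497  0.2017 -6.0109]
spoon 0.66 [132. 103.  70.] [0.579  0.1488] yaw -5.9 L 0.130 [282. 195.]
spoon 0.72 [185. 130.  61.] [ 0.4721 -0.1654] yaw 175.8 L 0.122 [335. 218.]
spoon 0.71 [201.5 118.  132. ] [ 0.2834 -0.2499] yaw -156.4 L 0.127 [368. 287.]
spoon 0.69 [201.  111.  123.5] [ 0.7201 -0.3976] yaw 13.2 L 0.126 [416. 123.]
spoon 0.63 [181. 120.  55.] [ 0.4975 -0.4031] yaw -159.7 L 0.124 [422. 208.]
spoon 0.59 [115.  83.  43.] [0.5531 0.1566] yaw 174.0 L 0.062 [219. 184.]
-> [0.48, -0.2, 0.22, -90.0]
   [-0.031, 0.15, -0.008] 0.311  per row [-0.0062, 0.03, -0.0016] 0.0622
   [0.043, 0.147, -0.008] 0.311  per row [0.0086, 0.0294, -0.0016] 0.0622
   [0.107, 0.109, -0.008] 0.311  per row [0.0214, 0.0218, -0.0016] 0.0622
-> [0.4892, -0.4052, 0.2, -160.0]
   [0.085, -0.004, 0.008] 0.259  per row [0.017, -0.0008, 0.0016] 0.0518
   [0.077, -0.037, 0.008] 0.259  per row [0.0154, -0.0074, 0.0016] 0.0518
   [0.056, -0.065, 0.008] 0.259  per row [0.0112, -0.013, 0.0016] 0.0518
-> [0.4892, -0.4052, 0.0725, -160.0]
   [-0.0, -0.0, 0.159] 0.001  per row [-0.0, -0.0, 0.0318] 0.0002
```

View pics/w2.png

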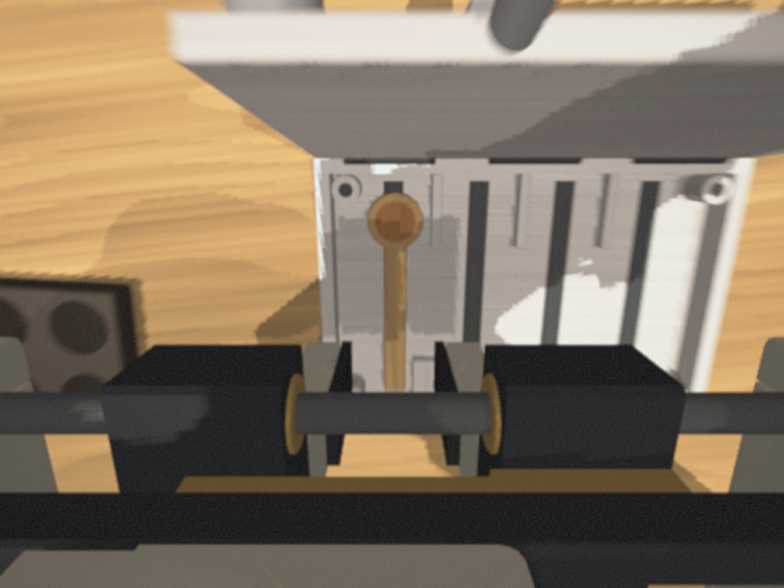

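send_rows:
  deltas:
    - [[-0.006,0.03,-0.002],0.062]
    - [[-0.012,0.06,-0.003],0.124]
    - [[-0.019,0.09,-0.005],0.187]
    - [[-0.025,0.12,-0.006],0.249]
    - [[-0.031,0.15,-0.008],0.311]
  gripper: 0.6

```text
clock: 8.63
tool_pos: [0.5519, 0.0319, 0.2054]
orientation: [179.9, 0.1, -34.3]
force: [1.2, 0.4, 0.6]
opening: 0.0522
gripper_force: 0.0
```

send_rows:
  deltas:
    - [[0.009,0.029,-0.002],0.062]
    - [[0.017,0.059,-0.003],0.124]
    - [[0.026,0.088,-0.005],0.187]
    - [[0.034,0.118,-0.006],0.249]
    - [[0.043,0.147,-0.008],0.311]

```text
clock: 9.05
tool_pos: [0.5146, -0.0847, 0.2119]
orientation: [179.9, 0.0, -62.3]
force: [0.7, 0.4, 1.1]
opening: 0.0528
gripper_force: 0.0
```

send_rows:
  deltas:
    - [[0.021,0.022,-0.002],0.062]
    - [[0.043,0.044,-0.003],0.124]
    - [[0.064,0.065,-0.005],0.187]
    - [[0.086,0.087,-0.006],0.249]
    - [[0.107,0.109,-0.008],0.311]

```text
clock: 9.47
tool_pos: [0.4779, -0.2011, 0.2184]
orientation: [179.9, 0.0, -90.3]
force: [-0.3, -0.4, -1.0]
opening: 0.0523
gripper_force: 0.0
```

send_rows:
  deltas:
    - [[0.017,-0.001,0.002],0.052]
    - [[0.034,-0.002,0.003],0.104]
    - [[0.051,-0.002,0.005],0.155]
    - [[0.068,-0.003,0.006],0.207]
    - [[0.085,-0.004,0.008],0.259]

```text
clock: 9.88
tool_pos: [0.4816, -0.2687, 0.2119]
orientation: [179.9, -0.0, -113.5]
force: [0.9, 0.1, -0.0]
opening: 0.0526
gripper_force: 0.0
```

send_rows:
  deltas:
    - [[0.015,-0.007,0.002],0.052]
    - [[0.031,-0.015,0.003],0.104]
    - [[0.046,-0.022,0.005],0.155]
    - [[0.062,-0.03,0.006],0.207]
    - [[0.077,-0.037,0.008],0.259]

```text
clock: 10.3
tool_pos: [0.4846, -0.3369, 0.2054]
orientation: [179.9, -0.1, -136.8]
force: [-0.1, -0.5, -0.1]
opening: 0.0528
gripper_force: 0.0
```

send_rows:
  deltas:
    - [[0.011,-0.013,0.002],0.052]
    - [[0.022,-0.026,0.003],0.104]
    - [[0.034,-0.039,0.005],0.155]
    - [[0.045,-0.052,0.006],0.207]
    - [[0.056,-0.065,0.008],0.259]

```text
clock: 10.72
tool_pos: [0.4877, -0.4054, 0.1989]
orientation: [179.9, -0.1, -160.2]
force: [-0.1, 0.4, -0.1]
opening: 0.0526
gripper_force: 0.0
```

```bash
python3 - <<'E'
from h import *
P=step((-.031,.15,-.008,.311),(.043,.147,-.008,.311),(.107,.109,-.008,.311),(.085,-.004,.008,.259),(.077,-.037,.008,.259),(.056,-.065,.008,.259)); print(np.round(P,4),np.round(here(),4))
p=snap("wrist"); showspoons(p); q=snap("top"); showspoons(q)
E
```

```text
[   0.4888   -0.4049    0.2    -159.918 ] [   0.4877   -0.4054    0.1989 -160.1563]
spoon 0.97 [231. 172. 106.] [ 0.4385 -0.169 ] yaw -173.0 L 0.065 [539. 235.]
spoon 0.91 [192. 144.  95.] [ 0.4951 -0.4058] yaw -159.3 L 0.128 [277. 193.]
spoon 0.68 [216. 125. 139.] [ 0.3044 -0.2472] yaw 26.7 L 0.080 [546.  58.]
spoon 0.76 [180. 125.  58.] [ 0.4735 -0.1653] yaw 176.0 L 0.125 [335. 216.]
spoon 0.7 [193. 147.  78.] [0.5842 0.1529] yaw -6.3 L 0.130 [220. 170.]
```

send_rows:
  deltas:
    - [[0,0,0.035],-0.006]
    - [[0,0,0.075],-0.006]
    - [[0,0,0.115],-0.006]
    - [[0,0,0.145],-0.006]
    - [[0,0,0.159],-0.006]

```text
clock: 11.33
tool_pos: [0.4865, -0.4032, 0.0694]
orientation: [179.8, -0.2, -159.3]
force: [-0.9, 0.4, 0.2]
opening: 0.0529
gripper_force: 0.0
```

send_rows:
  deltas:
    - [[0,0,0],0]
    - [[0,0,0],0]
    - [[0,0,0],0]
    - [[0,0,0],0]
    - [[0,0,0],0]
  gripper: 0

```text
clock: 11.75
tool_pos: [0.4888, -0.4051, 0.074]
orientation: [-179.9, 0.1, -159.4]
force: [0.2, 0.9, -0.1]
opening: 0.0248
gripper_force: 0.0
```

send_rows:
  deltas:
    - [[0,0,0],0]
    - [[0,0,0],0]
    - [[0,0,0],0]
    - [[0,0,0],0]
    - [[0,0,0],0]

```text
clock: 12.17
tool_pos: [0.4886, -0.4051, 0.0736]
orientation: [-180.0, 0.0, -159.4]
force: [-0.6, 2.2, 4.9]
opening: 0.0137
gripper_force: 30.0
```

send_rows:
  deltas:
    - [[0,0,-0.02],0]
    - [[0,0,-0.06],0]
    - [[0,0,-0.1],0]
    - [[0,0,-0.14],0]
    - [[0,0,-0.17],0]

```text
clock: 12.58
tool_pos: [0.4886, -0.4053, 0.2116]
orientation: [-179.9, 0.1, -159.4]
force: [1.2, -0.0, 0.8]
opening: 0.0138
gripper_force: 30.0
```

```bash
python3 - <<'E'
from h import *
P=step((0,0,.159,-.006),(0,0,-.17,0)); print(np.round(P,4),np.round(here(),4))
t=mw(.008,-26e-3); plan(P,[(.48,-.2,.23,-83),(*t,.2,-6.05)])
E
```

```text
[   0.4888   -0.4049    0.2088 -159.378 ] [   0.4886   -0.4053    0.2116 -159.3731]
-> [0.48, -0.2, 0.23, -83.0]
   [-0.027, 0.081, -0.009] -0.283  per row [-0.0054, 0.0162, -0.0018] -0.0566
   [-0.059, 0.062, -0.009] -0.283  per row [-0.0118, 0.0124, -0.0018] -0.0566
   [-0.08, 0.03, -0.009] -0.283  per row [-0.016, 0.006, -0.0018] -0.0566
-> [0.5782, 0.0465, 0.2, -6.05]
   [-0.097, -0.053, 0.013] -0.285  per row [-0.0194, -0.0106, 0.0026] -0.057
   [-0.064, -0.09, 0.013] -0.285  per row [-0.0128, -0.018, 0.0026] -0.057
   [-0.019, -0.109, 0.013] -0.285  per row [-0.0038, -0.0218, 0.0026] -0.057
```

send_rows:
  deltas:
    - [[-0.005,0.016,-0.002],-0.057]
    - [[-0.011,0.032,-0.004],-0.113]
    - [[-0.016,0.049,-0.005],-0.17]
    - [[-0.022,0.065,-0.007],-0.226]
    - [[-0.027,0.081,-0.009],-0.283]

```text
clock: 13.0
tool_pos: [0.4854, -0.336, 0.216]
orientation: [180.0, -0.0, -133.7]
force: [0.1, 0.6, 0.7]
opening: 0.0135
gripper_force: 30.0
```

send_rows:
  deltas:
    - [[-0.012,0.012,-0.002],-0.057]
    - [[-0.024,0.025,-0.004],-0.113]
    - [[-0.035,0.037,-0.005],-0.17]
    - [[-0.047,0.05,-0.007],-0.226]
    - [[-0.059,0.062,-0.009],-0.283]

```text
clock: 13.42
tool_pos: [0.4822, -0.2676, 0.2231]
orientation: [180.0, 0.0, -108.2]
force: [-0.8, 0.7, -0.2]
opening: 0.0131
gripper_force: 30.0
```

send_rows:
  deltas:
    - [[-0.016,0.006,-0.002],-0.057]
    - [[-0.032,0.012,-0.004],-0.113]
    - [[-0.048,0.018,-0.005],-0.17]
    - [[-0.064,0.024,-0.007],-0.226]
    - [[-0.08,0.03,-0.009],-0.283]

```text
clock: 13.83
tool_pos: [0.4798, -0.1993, 0.2304]
orientation: [180.0, 0.0, -82.7]
force: [0.3, -0.0, -0.1]
opening: 0.0135
gripper_force: 30.0
```

send_rows:
  deltas:
    - [[-0.019,-0.011,0.003],-0.057]
    - [[-0.039,-0.021,0.005],-0.114]
    - [[-0.058,-0.032,0.008],-0.171]
    - [[-0.078,-0.042,0.01],-0.228]
    - [[-0.097,-0.053,0.013],-0.285]

```text
clock: 14.25
tool_pos: [0.5127, -0.117, 0.22]
orientation: [180.0, 0.0, -57.1]
force: [1.0, 0.8, 0.1]
opening: 0.0133
gripper_force: 30.0
```

send_rows:
  deltas:
    - [[-0.013,-0.018,0.003],-0.057]
    - [[-0.026,-0.036,0.005],-0.114]
    - [[-0.038,-0.054,0.008],-0.171]
    - [[-0.051,-0.072,0.01],-0.228]
    - [[-0.064,-0.09,0.013],-0.285]

```text
clock: 14.67
tool_pos: [0.5458, -0.035, 0.2095]
orientation: [180.0, 0.0, -31.4]
force: [-0.4, 0.6, -0.6]
opening: 0.0135
gripper_force: 30.0
```

send_rows:
  deltas:
    - [[-0.004,-0.022,0.003],-0.057]
    - [[-0.008,-0.044,0.005],-0.114]
    - [[-0.011,-0.065,0.008],-0.171]
    - [[-0.015,-0.087,0.01],-0.228]
    - [[-0.019,-0.109,0.013],-0.285]

```text
clock: 15.08
tool_pos: [0.5786, 0.0471, 0.1991]
orientation: [180.0, 0.0, -5.8]
force: [0.7, -1.2, -0.3]
opening: 0.0141
gripper_force: 30.0
```

```bash
python3 - <<'E'
from h import *
P=step((-.027,.081,-.009,-.283),(-.059,.062,-.009,-.283),(-.08,.03,-.009,-.283),(-.097,-.053,.013,-.285),(-.064,-.09,.013,-.285),(-.019,-.109,.013,-.285)); print(np.round(P,4),np.round(here(),4))
p=snap("wrist")
for s in spoons(p,P[2]-.0638): print(np.round(s["mid"],4),s["yaw"],s["L"],s["col"],np.round(s["px"]))
save(p,"w3.png",scale=1.4)
for s in spoons(p,.014): print(np.round(s["mid"],4),s["yaw"],s["L"])
t=mw(.008,-26e-3); plan(P,[(*t,.12,-6.05),(*t,.0795,-6.05),(*t,.2,-6.05)])
E
```

```text
[ 0.5791  0.0464  0.1992 -6.018 ] [ 0.5786  0.0471  0.1991 -5.7695]
[0.6203 0.0994] -5.976323697580921 0.054480714228069105 [180. 127.  81.] [163. 182.]
[0.5828 0.0457] -5.431331248376077 0.10516205196608826 [130.  99.  67.] [280. 219.]
[ 0.5519 -0.0752] 176.13419983928085 0.0726141570660757 [209. 150.  94.] [512. 284.]
[0.5946 0.1468] -5.976323697580921 0.0970347826131488
[0.5278 0.0512] -5.431331248376081 0.187302552770584
[ 0.4728 -0.1643] 176.13419983928085 0.12933198555450393
-> [0.5782, 0.0465, 0.12, -6.05]
   [-0.001, 0.0, 0.099] 0.0  per row [-0.0002, 0.0, 0.0198] 0.0
-> [0.5782, 0.0465, 0.0795, -6.05]
   [-0.0, 0.0, 0.051] 0.0  per row [-0.0, 0.0, 0.0102] 0.0
-> [0.5782, 0.0465, 0.2, -6.05]
   [-0.0, 0.0, -0.151] 0.0  per row [-0.0, 0.0, -0.0302] 0.0
```

send_rows:
  deltas:
    - [[0,0,0.02],0]
    - [[0,0,0.04],0]
    - [[0,0,0.065],0]
    - [[0,0,0.085],0]
    - [[0,0,0.099],0]

```text
clock: 15.65
tool_pos: [0.5775, 0.0454, 0.1186]
orientation: [180.0, 0.1, -6.2]
force: [-0.7, 0.4, -0.5]
opening: 0.0136
gripper_force: 30.0
```

send_rows:
  deltas:
    - [[0,0,0.013],0]
    - [[0,0,0.026],0]
    - [[0,0,0.039],0]
    - [[0,0,0.048],0]
    - [[0,0,0.051],0]

```text
clock: 16.07
tool_pos: [0.5781, 0.0461, 0.0785]
orientation: [180.0, 0.1, -6.0]
force: [-8.9, 1.4, 22.4]
opening: 0.0137
gripper_force: 30.0
```

send_rows:
  deltas:
    - [[0,0,0],0]
    - [[0,0,0],0]
    - [[0,0,0],0]
    - [[0,0,0],0]
    - [[0,0,0],0]
  gripper: 0.35

```text
clock: 16.48
tool_pos: [0.5787, 0.0464, 0.0796]
orientation: [-180.0, -0.0, -6.0]
force: [0.7, -0.0, -0.6]
opening: 0.0303
gripper_force: 0.0
```

send_rows:
  deltas:
    - [[0,0,-0.01],0]
    - [[0,0,-0.03],0]
    - [[0,0,-0.07],0]
    - [[0,0,-0.11],0]
    - [[0,0,-0.151],0]

```text
clock: 16.9
tool_pos: [0.5782, 0.0462, 0.2019]
orientation: [180.0, 0.0, -6.0]
force: [0.9, 0.8, 0.3]
opening: 0.0305
gripper_force: 0.0
```

```bash
python3 - <<'E'
from h import *
P=step((0,0,.099,0),(0,0,.051,0),(0,0,-.151,0)); print(np.round(P,4),np.round(here(),4))
p=snap("wrist"); showspoons(p,.014); save(p,"w4.png")
q=snap("top"); showspoons(q)
S=[s for s in spoons(q) if abs(s["mid"][1]+.165)<.06 and abs(s["mid"][0]-.47)<.08 ][0]
a=np.radians(S["yaw"]); g=S["mid"]+.008*np.array([np.cos(a),np.sin(a)])
plan(P,[(.49,-.06,.22,-96),(*g,.2,S["yaw"]-360 if S["yaw"]>0 else S["yaw"])])
E
```

```text
[ 0.5791  0.0464  0.2    -6.018 ] [ 0.5782  0.0462  0.2019 -6.015 ]
spoon 0.76 [134. 103.  70.] [0.57   0.0461] yaw -5.9 L 0.129 [280. 192.]
spoon 0.75 [180. 127.  81.] [0.594 0.147] yaw -6.5 L 0.098 [163. 183.]
spoon 0.67 [201. 137.  87.] [ 0.4724 -0.1644] yaw 176.1 L 0.131 [510. 281.]
spoon 0.87 [190. 133.  61.] [ 0.4722 -0.1649] yaw 176.7 L 0.122 [335. 217.]
spoon 0.87 [206. 121. 135.] [ 0.2836 -0.2499] yaw -156.6 L 0.128 [368. 286.]
spoon 0.65 [118.  85.  46.] [0.5485 0.0526] yaw 173.8 L 0.079 [256. 186.]
spoon 0.64 [207. 115. 128.] [ 0.7202 -0.3979] yaw 12.1 L 0.125 [416. 124.]
-> [0.49, -0.06, 0.22, -96.0]
   [-0.032, 0.048, -0.008] 0.333  per row [-0.0064, 0.0096, -0.0016] 0.0666
   [-0.004, 0.058, -0.008] 0.333  per row [-0.0008, 0.0116, -0.0016] 0.0666
   [0.025, 0.052, -0.008] 0.333  per row [0.005, 0.0104, -0.0016] 0.0666
-> [0.4642, -0.1645, 0.2, -183.3392]
   [0.044, 0.006, 0.008] 0.324  per row [0.0088, 0.0012, 0.0016] 0.0648
   [0.042, -0.016, 0.008] 0.324  per row [0.0084, -0.0032, 0.0016] 0.0648
   [0.029, -0.035, 0.008] 0.324  per row [0.0058, -0.007, 0.0016] 0.0648
```

send_rows:
  deltas:
    - [[-0.006,0.01,-0.002],0.067]
    - [[-0.013,0.019,-0.003],0.133]
    - [[-0.019,0.029,-0.005],0.2]
    - [[-0.026,0.038,-0.006],0.266]
    - [[-0.032,0.048,-0.008],0.333]
  gripper: 0.6

```text
clock: 17.57
tool_pos: [0.5479, 0.0104, 0.205]
orientation: [179.9, 0.1, -36.3]
force: [0.8, -0.5, -0.3]
opening: 0.0514
gripper_force: 0.0
```

send_rows:
  deltas:
    - [[-0.001,0.012,-0.002],0.067]
    - [[-0.002,0.023,-0.003],0.133]
    - [[-0.002,0.035,-0.005],0.2]
    - [[-0.003,0.046,-0.006],0.266]
    - [[-0.004,0.058,-0.008],0.333]

```text
clock: 17.98
tool_pos: [0.5181, -0.0253, 0.2115]
orientation: [179.8, 0.0, -66.3]
force: [0.5, 0.2, -0.2]
opening: 0.0525
gripper_force: 0.0
```

send_rows:
  deltas:
    - [[0.005,0.01,-0.002],0.067]
    - [[0.01,0.021,-0.003],0.133]
    - [[0.015,0.031,-0.005],0.2]
    - [[0.02,0.042,-0.006],0.266]
    - [[0.025,0.052,-0.008],0.333]

```text
clock: 18.4
tool_pos: [0.4882, -0.0605, 0.218]
orientation: [179.8, -0.0, -96.2]
force: [-0.1, 0.7, -0.1]
opening: 0.0526
gripper_force: 0.0
```

send_rows:
  deltas:
    - [[0.009,0.001,0.002],0.065]
    - [[0.018,0.002,0.003],0.13]
    - [[0.026,0.004,0.005],0.194]
    - [[0.035,0.005,0.006],0.259]
    - [[0.044,0.006,0.008],0.324]

```text
clock: 18.82
tool_pos: [0.4801, -0.095, 0.2117]
orientation: [179.9, -0.1, -125.4]
force: [-0.1, -0.0, 0.8]
opening: 0.0526
gripper_force: 0.0
```

send_rows:
  deltas:
    - [[0.008,-0.003,0.002],0.065]
    - [[0.017,-0.006,0.003],0.13]
    - [[0.025,-0.01,0.005],0.194]
    - [[0.034,-0.013,0.006],0.259]
    - [[0.042,-0.016,0.008],0.324]

```text
clock: 19.23
tool_pos: [0.4712, -0.1298, 0.2053]
orientation: [179.9, -0.1, -154.5]
force: [0.2, 0.5, 0.2]
opening: 0.0526
gripper_force: 0.0
```

send_rows:
  deltas:
    - [[0.006,-0.007,0.002],0.065]
    - [[0.012,-0.014,0.003],0.13]
    - [[0.017,-0.021,0.005],0.194]
    - [[0.023,-0.028,0.006],0.259]
    - [[0.029,-0.035,0.008],0.324]

```text
clock: 19.65
tool_pos: [0.4625, -0.165, 0.1989]
orientation: [-180.0, -0.2, 176.3]
force: [0.4, 0.1, -0.1]
opening: 0.0528
gripper_force: 0.0
```

```bash
python3 - <<'E'
from h import *
P=step((-.032,.048,-.008,.333),(-.004,.058,-.008,.333),(.025,.052,-.008,.333),(.044,.006,.008,.324),(.042,-.016,.008,.324),(.029,-.035,.008,.324)); print(np.round(P,4),np.round(here(),4))
p=snap("wrist"); showspoons(p)
E
```

```text
[ 4.63900e-01 -1.64600e-01  2.00000e-01 -1.83408e+02] [ 4.625000e-01 -1.650000e-01  1.989000e-01  1.762971e+02]
spoon 0.91 [230. 194. 132.] [0.5239 0.0557] yaw 9.1 L 0.037 [521. 248.]
spoon 0.8 [166. 124.  84.] [ 0.4706 -0.1681] yaw 175.6 L 0.130 [279. 194.]
spoon 0.72 [225. 135. 152.] [ 0.3187 -0.2364] yaw -154.2 L 0.049 [178.  29.]
```

send_rows:
  deltas:
    - [[0,0,0.035],0.008]
    - [[0,0,0.075],0.008]
    - [[0,0,0.115],0.008]
    - [[0,0,0.145],0.008]
    - [[0,0,0.159],0.008]

```text
clock: 20.17
tool_pos: [0.4612, -0.1644, 0.0694]
orientation: [-180.0, -0.3, 176.1]
force: [-0.3, -0.0, -0.5]
opening: 0.0528
gripper_force: 0.0
```

send_rows:
  deltas:
    - [[0,0,0],0]
    - [[0,0,0],0]
    - [[0,0,0],0]
    - [[0,0,0],0]
    - [[0,0,0],0]
  gripper: 0

```text
clock: 20.58
tool_pos: [0.4636, -0.1646, 0.0734]
orientation: [180.0, 0.0, 175.9]
force: [0.3, -0.5, 0.4]
opening: 0.0251
gripper_force: 0.0
```

send_rows:
  deltas:
    - [[0,0,0],0]
    - [[0,0,0],0]
    - [[0,0,0],0]
    - [[0,0,0],0]
    - [[0,0,0],0]

```text
clock: 21.0
tool_pos: [0.4636, -0.1647, 0.0733]
orientation: [180.0, 0.0, 175.9]
force: [-1.4, 0.7, 5.7]
opening: 0.0137
gripper_force: 30.0
```

send_rows:
  deltas:
    - [[0,0,-0.02],0]
    - [[0,0,-0.06],0]
    - [[0,0,-0.1],0]
    - [[0,0,-0.14],0]
    - [[0,0,-0.17],0]

```text
clock: 21.42
tool_pos: [0.4637, -0.1648, 0.2115]
orientation: [-180.0, 0.1, 175.9]
force: [0.2, 0.1, -0.6]
opening: 0.0136
gripper_force: 30.0
```

```bash
python3 - <<'E'
from h import *
P=step((0,0,.159,.008),(0,0,-.17,0)); print(np.round(P,4),np.round(here(),4))
t=mw(.007,-78e-3); plan(P,[(.48,-.1,.22,-96),(*t,.2,-6.05)])
print(mw(0,0), toworld(snap("top"),[350,122],.2))
E
```

```text
[ 4.63900e-01 -1.64600e-01  2.08800e-01 -1.84128e+02] [ 4.63700e-01 -1.64800e-01  2.11500e-01  1.75887e+02]
-> [0.48, -0.1, 0.22, -96.0]
   [-0.005, 0.027, -0.005] -0.326  per row [-0.001, 0.0054, -0.001] -0.0652
   [-0.018, 0.022, -0.005] -0.326  per row [-0.0036, 0.0044, -0.001] -0.0652
   [-0.026, 0.01, -0.005] -0.326  per row [-0.0052, 0.002, -0.001] -0.0652
-> [0.5717, -0.0051, 0.2, -6.05]
   [-0.043, -0.034, 0.009] -0.334  per row [-0.0086, -0.0068, 0.0018] -0.0668
   [-0.021, -0.051, 0.009] -0.334  per row [-0.0042, -0.0102, 0.0018] -0.0668
   [0.008, -0.054, 0.009] -0.334  per row [0.0016, -0.0108, 0.0018] -0.0668
[0.573  0.0732] [[ 0.67575628 -0.17452545  0.2       ]]
```

send_rows:
  deltas:
    - [[-0.001,0.005,-0.001],-0.065]
    - [[-0.002,0.011,-0.002],-0.13]
    - [[-0.003,0.016,-0.003],-0.196]
    - [[-0.004,0.022,-0.004],-0.261]
    - [[-0.005,0.027,-0.005],-0.326]

```text
clock: 21.88
tool_pos: [0.4687, -0.1432, 0.2126]
orientation: [180.0, -0.0, -154.5]
force: [0.2, 0.2, -0.2]
opening: 0.0136
gripper_force: 30.0
```

send_rows:
  deltas:
    - [[-0.004,0.004,-0.001],-0.065]
    - [[-0.007,0.009,-0.002],-0.13]
    - [[-0.011,0.013,-0.003],-0.196]
    - [[-0.014,0.018,-0.004],-0.261]
    - [[-0.018,0.022,-0.005],-0.326]

```text
clock: 22.3
tool_pos: [0.4741, -0.1212, 0.2165]
orientation: [180.0, -0.0, -125.2]
force: [0.1, -0.2, -0.4]
opening: 0.0136
gripper_force: 30.0
```

send_rows:
  deltas:
    - [[-0.005,0.002,-0.001],-0.065]
    - [[-0.01,0.004,-0.002],-0.13]
    - [[-0.016,0.006,-0.003],-0.196]
    - [[-0.021,0.008,-0.004],-0.261]
    - [[-0.026,0.01,-0.005],-0.326]

```text
clock: 22.72
tool_pos: [0.4798, -0.0996, 0.2205]
orientation: [180.0, -0.0, -95.8]
force: [-0.2, -0.6, -0.2]
opening: 0.0135
gripper_force: 30.0
```

send_rows:
  deltas:
    - [[-0.009,-0.007,0.002],-0.067]
    - [[-0.017,-0.014,0.004],-0.134]
    - [[-0.026,-0.02,0.005],-0.2]
    - [[-0.034,-0.027,0.007],-0.267]
    - [[-0.043,-0.034,0.009],-0.334]

```text
clock: 23.13
tool_pos: [0.5107, -0.0682, 0.2132]
orientation: [180.0, 0.0, -65.8]
force: [0.4, -0.1, -0.5]
opening: 0.0138
gripper_force: 30.0
```

send_rows:
  deltas:
    - [[-0.004,-0.01,0.002],-0.067]
    - [[-0.008,-0.02,0.004],-0.134]
    - [[-0.013,-0.031,0.005],-0.2]
    - [[-0.017,-0.041,0.007],-0.267]
    - [[-0.021,-0.051,0.009],-0.334]

```text
clock: 23.55
tool_pos: [0.5412, -0.0363, 0.2059]
orientation: [180.0, 0.0, -35.7]
force: [0.7, -1.0, -0.1]
opening: 0.0132
gripper_force: 30.0
```

send_rows:
  deltas:
    - [[0.002,-0.011,0.002],-0.067]
    - [[0.003,-0.022,0.004],-0.134]
    - [[0.005,-0.032,0.005],-0.2]
    - [[0.006,-0.043,0.007],-0.267]
    - [[0.008,-0.054,0.009],-0.334]

```text
clock: 23.97
tool_pos: [0.5717, -0.0051, 0.1987]
orientation: [180.0, 0.0, -5.6]
force: [-0.4, 0.7, -0.2]
opening: 0.0136
gripper_force: 30.0
```

```bash
python3 - <<'E'
from h import *
P=step((-.005,.027,-.005,-.326),(-.018,.022,-.005,-.326),(-.026,.01,-.005,-.326),(-.043,-.034,.009,-.334),(-.021,-.051,.009,-.334),(.008,-.054,.009,-.334)); print(np.round(P,4),np.round(here(),4))
p=snap("wrist")
for s in spoons(p,P[2]-.0638): print(np.round(s["mid"],4),s["yaw"],s["L"])
showspoons(p,.014)
t=mw(.008,-78e-3); plan(P,[(*t,.12,-6.05),(*t,.0805,-6.05),(*t,.2,-6.05)])
E
```

```text
[ 5.723e-01 -5.300e-03  1.992e-01 -5.928e+00] [ 5.7170e-01 -5.1000e-03  1.9870e-01 -5.6441e+00]
[0.6114 0.0192] -6.312831338237131 0.05615515650140278
[0.6094 0.0774] -6.509853024256318 0.07080350535013427
[ 0.5761 -0.0065] -5.586018134085014 0.10380179774618836
spoon 0.71 [125.  99.  68.] [0.5842 0.0447] yaw -6.3 L 0.100 [221. 180.]
spoon 0.71 [200. 149. 102.] [0.5805 0.1485] yaw -6.5 L 0.126 [103. 192.]
spoon 0.6 [129.  98.  67.] [ 0.5211 -0.0012] yaw -5.6 L 0.185 [281. 219.]
-> [0.5727, -0.0052, 0.12, -6.05]
   [0.001, -0.0, 0.099] 0.001  per row [0.0002, -0.0, 0.0198] 0.0002
-> [0.5727, -0.0052, 0.0805, -6.05]
   [-0.0, -0.0, 0.049] 0.0  per row [-0.0, -0.0, 0.0098] 0.0
-> [0.5727, -0.0052, 0.2, -6.05]
   [-0.0, -0.0, -0.149] 0.0  per row [-0.0, -0.0, -0.0298] 0.0
```

send_rows:
  deltas:
    - [[0,0,0.02],0]
    - [[0.001,0,0.04],0]
    - [[0.001,0,0.065],0]
    - [[0.001,0,0.085],0]
    - [[0.001,0,0.099],0]

```text
clock: 24.53
tool_pos: [0.5714, -0.0061, 0.1186]
orientation: [180.0, 0.1, -6.1]
force: [-0.1, -0.2, 1.1]
opening: 0.0139
gripper_force: 30.0
```

send_rows:
  deltas:
    - [[0,0,0.013],0]
    - [[0,0,0.026],0]
    - [[0,0,0.037],0]
    - [[0,0,0.046],0]
    - [[0,0,0.05],0]

```text
clock: 24.95
tool_pos: [0.5723, -0.0056, 0.0792]
orientation: [180.0, 0.1, -6.0]
force: [-0.1, -0.6, -0.8]
opening: 0.0136
gripper_force: 30.0
```

send_rows:
  deltas:
    - [[0,0,0],0]
    - [[0,0,0],0]
    - [[0,0,0],0]
    - [[0,0,0],0]
    - [[0,0,0],0]
  gripper: 0.35

```text
clock: 25.37
tool_pos: [0.5729, -0.0054, 0.0807]
orientation: [-180.0, -0.1, -5.9]
force: [-1.4, -0.4, 0.4]
opening: 0.0302
gripper_force: 0.0
```

send_rows:
  deltas:
    - [[0,0,-0.01],0]
    - [[0,0,-0.03],0]
    - [[0,0,-0.07],0]
    - [[0,0,-0.11],0]
    - [[0,0,-0.15],0]

```text
clock: 25.78
tool_pos: [0.5722, -0.0056, 0.2022]
orientation: [180.0, 0.0, -5.9]
force: [0.5, 0.1, -0.5]
opening: 0.0308
gripper_force: 0.0
```

```bash
python3 - <<'E'
from h import *
P=step((.001,0,.099,0),(0,0,.05,0),(0,0,-.15,0)); print(np.round(P,4),np.round(here(),4))
p=snap("wrist")
a=np.radians(MY)
for s in spoons(p,.014):
    d=s["mid"]-MC; print("mould frame",np.round([d[0]*np.cos(a)+d[1]*np.sin(a),-d[0]*np.sin(a)+d[1]*np.cos(a)],4),s["yaw"]-MY,s["L"])
q=snap("top"); s=snap("scene")
for v in (q,s):
    for t in ("lid_bar","lid"): print(t,[(np.array(d["xy"])*[560,420],d["conf"]) for d in ctrl.boxes_of(v,t)])
save(s,"s2.png",(180,100,460,310),2.8); np.save("s2.npy",s); np.save("t2.npy",q)
# predicted lid bar for opening angles
for th in (1.5,1.6,1.7,1.8):
    L=np.array([-np.cos(th),np.sin(th)]); N=np.array([np.sin(th),np.cos(th)])
    r=.214*L+.015*N; X=.083+r[0]; Z=.028+r[1]
    w=np.r_[mw(X,0),Z]; print(th,np.round([X,Z],3),topix(q,w),topix(s,w))
E
```

```text
[ 5.731e-01 -5.400e-03  2.000e-01 -5.928e+00] [ 5.7220e-01 -5.6000e-03  2.0220e-01 -5.9241e+00]
mould frame [-0.0015 -0.0793] -0.0877862823326403 0.1295789653538918
mould frame [ 0.1615 -0.1429] -89.94599226693146 0.05138230199184289
mould frame [0.0131 0.0754] -0.21285924035441717 0.09977099592559013
lid_bar [(array([209.776, 107.184]), 0.87), (array([246.288, 186.102]), 0.17)]
lid [(array([211.176, 108.108]), 0.89)]
lid_bar [(array([343.896, 230.58 ]), 0.74)]
lid [(array([342.776, 230.202]), 0.68), (array([305.424, 213.906]), 0.22)]
1.5 [0.083 0.243] [[248.1360332  124.61348253]] [[341.0825306  190.68502632]]
1.6 [0.104 0.241] [[249.25674139 115.59752333]] [[345.21782678 197.92570679]]
1.7 [0.125 0.238] [[250.40041336 107.03111058]] [[349.284134   205.78828555]]
1.8 [0.146 0.233] [[251.54830671  99.04459615]] [[353.21819047 214.16847372]]
```

View pics/s2.png

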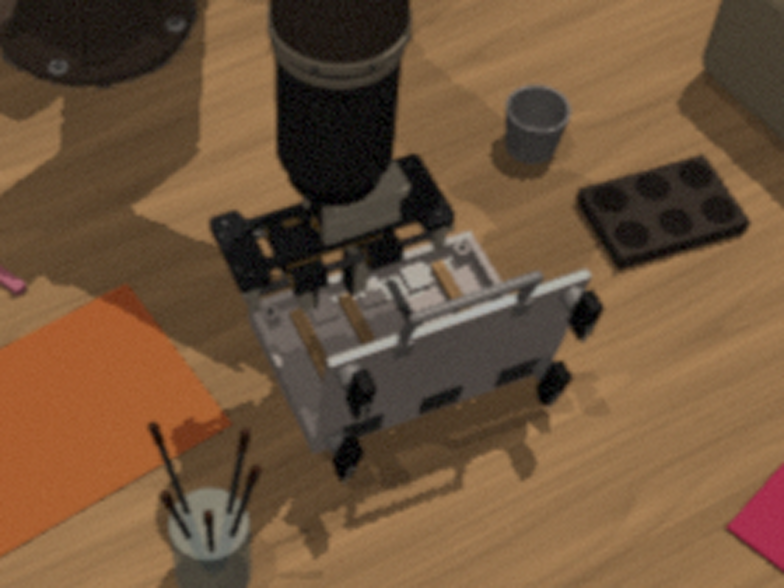

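```bash
cat >> h.py <<'E'
def bar(th):
    L=np.array([-np.cos(th),np.sin(th)]); N=np.array([np.sin(th),np.cos(th)])
    r=.214*L+.015*N; return np.r_[mw(.083+r[0],0),.028+r[1]]
E
python3 - <<'E'
from h import *
P=step(); b=bar(1.69); print(b)
P=plan(P,[(.55,.02,.335,-40),(b[0],b[1],.34,-96.05),(b[0],b[1],b[2]+.047,-96.05)])
q=np.load("t2.npy",allow_pickle=True).item(); s=np.load("s2.npy",allow_pickle=True).item()
def tri(u,v):
    A=[]
    for p,x in ((q,u),(s,v)):
        K,M,t=cam(p); Pm=K@np.c_[M,t]; A+= [x[0]*Pm[2]-Pm[0],x[1]*Pm[2]-Pm[1]]
    X=np.linalg.svd(np.array(A))[2][-1]; return X[:3]/X[3]
tt=np.array([[487,125],[508,130],[520,152],[523,170],[476,152]])/1.4; ss=np.array([[155,428],[245,435],[168,497],[255,470],[210,515]])/2.8+[180,100]
for u in tt:
    for v in ss:
        X=tri(u,v); e=np.abs(topix(q,X)-u).max()+np.abs(topix(s,X)-v).max()
        if e<4 and .1<X[2]<.26: print(u,v,np.round(X,3),round(e,1))
print(toworld(q,np.array([487,185])/1.4,0.02))
E
```

```text
[0.69565579 0.06020013 0.23869756]
-> [0.55, 0.02, 0.335, -40.0]
   [-0.032, -0.029, -0.169] 0.379  per row [-0.0064, -0.0058, -0.0338] 0.0758
-> [0.6957, 0.0602, 0.34, -96.05]
   [0.054, -0.078, -0.003] 0.311  per row [0.0108, -0.0156, -0.0006] 0.0622
   [0.011, -0.094, -0.003] 0.311  per row [0.0022, -0.0188, -0.0006] 0.0622
-> [0.6957, 0.0602, 0.2857, -96.05]
   [0.0, 0.001, 0.068] 0.0  per row [0.0, 0.0002, 0.0136] 0.0
[347.85714286  89.28571429] [267.5        255.35714286] [ 0.734 -0.163  0.255] 2.1
[347.85714286  89.28571429] [271.07142857 267.85714286] [ 0.747 -0.165  0.224] 0.7
[362.85714286  92.85714286] [255.         283.92857143] [ 0.75  -0.206  0.194] 1.1
[371.42857143 108.57142857] [235.35714286 252.85714286] [ 0.693 -0.217  0.246] 2.0
[371.42857143 108.57142857] [240.  277.5] [ 0.716 -0.227  0.184] 2.3
[340.         108.57142857] [267.5        255.35714286] [ 0.707 -0.152  0.203] 0.8
[340.         108.57142857] [271.07142857 267.85714286] [ 0.72  -0.154  0.169] 2.1
[[ 0.69971773 -0.20174424  0.02      ]]
```

send_rows:
  deltas:
    - [[-0.006,-0.006,-0.034],0.076]
    - [[-0.013,-0.012,-0.068],0.152]
    - [[-0.019,-0.017,-0.101],0.227]
    - [[-0.026,-0.023,-0.135],0.303]
    - [[-0.032,-0.029,-0.169],0.379]
  gripper: 0.5

```text
clock: 26.6
tool_pos: [0.5489, 0.0203, 0.3355]
orientation: [179.9, 0.1, -40.4]
force: [0.3, 0.2, 0.0]
opening: 0.0433
gripper_force: 0.0
```

send_rows:
  deltas:
    - [[0.011,-0.016,-0.001],0.062]
    - [[0.022,-0.031,-0.001],0.124]
    - [[0.032,-0.047,-0.002],0.187]
    - [[0.043,-0.062,-0.002],0.249]
    - [[0.054,-0.078,-0.003],0.311]

```text
clock: 27.02
tool_pos: [0.6231, 0.0404, 0.3365]
orientation: [179.9, 0.0, -68.3]
force: [0.9, -0.1, 0.0]
opening: 0.0436
gripper_force: 0.0
```

send_rows:
  deltas:
    - [[0.002,-0.019,-0.001],0.062]
    - [[0.004,-0.038,-0.001],0.124]
    - [[0.007,-0.056,-0.002],0.187]
    - [[0.009,-0.08,-0.003],0.26]
    - [[0.011,-0.094,-0.003],0.311]

```text
clock: 27.43
tool_pos: [0.697, 0.0606, 0.3383]
orientation: [179.9, -0.1, -96.4]
force: [-0.9, 0.5, -0.4]
opening: 0.0441
gripper_force: 0.0
```

```bash
python3 - <<'E'
from h import *
P=step((-.032,-.029,-.169,.379),(.054,-.078,-.003,.311),(.011,-.094,-.003,.311)); print(np.round(P,4),np.round(here(),4))
p=snap("wrist"); save(p,"w5.png",scale=1.3)
print([(np.array(d["xy"])*[560,420],d["conf"]) for d in ctrl.boxes_of(p,"lid_bar")])
for th in (1.6,1.65,1.7,1.75): print(th,topix(p,bar(th))*1.3)
E
```

```text
[ 6.9620e-01  6.0300e-02  3.4000e-01 -9.6018e+01] [ 6.97000e-01  6.06000e-02  3.38300e-01 -9.63612e+01]
[(array([286.72 , 178.416]), 0.75), (array([367.192, 151.914]), 0.38), (array([281.4  ,  87.486]), 0.34)]
1.6 [[404.66336108 310.79154307]]
1.65 [[382.25131034 309.89930136]]
1.7 [[360.28855417 308.6114049 ]]
1.75 [[338.97846691 306.95059104]]
```

View pics/w5.png

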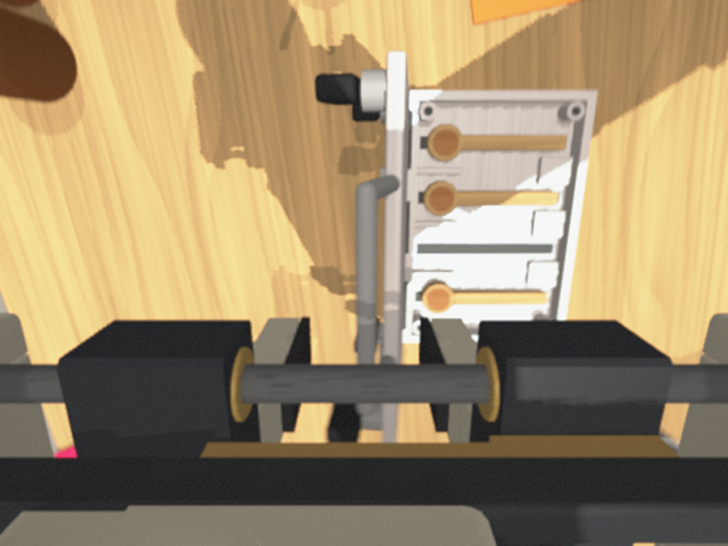

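```bash
python3 - <<'E'
from h import *
def xz(th): 
    return np.array([-.214*np.cos(th)+.015*np.sin(th), .214*np.sin(th)+.015*np.cos(th)])
th=1.685; n=6
ths=np.linspace(1.685,0,n*5+1)
for c in range(n):
    print(c,[[0,*np.round([-(xz(t)-xz(ths[c*5]))[0]/.8,-(xz(t)-xz(ths[c*5]))[1]/.8],3).tolist()] for t in ths[c*5+1:c*5+6]])
E
```

```text
0 [[0, 0.015, -0.002], [0, 0.03, -0.004], [0, 0.045, -0.005], [0, 0.06, -0.004], [0, 0.075, -0.003]]
1 [[0, 0.015, 0.002], [0, 0.03, 0.005], [0, 0.044, 0.008], [0, 0.059, 0.012], [0, 0.073, 0.018]]
2 [[0, 0.014, 0.006], [0, 0.027, 0.013], [0, 0.04, 0.02], [0, 0.053, 0.028], [0, 0.065, 0.037]]
3 [[0, 0.012, 0.01], [0, 0.023, 0.02], [0, 0.033, 0.031], [0, 0.043, 0.042], [0, 0.052, 0.054]]
4 [[0, 0.009, 0.012], [0, 0.016, 0.025], [0, 0.023, 0.039], [0, 0.03, 0.052], [0, 0.035, 0.066]]
5 [[0, 0.005, 0.014], [0, 0.009, 0.029], [0, 0.012, 0.044], [0, 0.014, 0.058], [0, 0.016, 0.073]]
```

send_rows:
  deltas:
    - [[0,0,0.015],0]
    - [[0,0,0.03],0]
    - [[0,0,0.05],0]
    - [[0,0,0.063],0]
    - [[0,0,0.068],0]

```text
clock: 27.95
tool_pos: [0.6941, 0.0599, 0.2827]
orientation: [179.8, -0.1, -96.0]
force: [-0.7, 0.7, 0.1]
opening: 0.0438
gripper_force: 0.0
```

send_rows:
  deltas:
    - [[0,0,0],0]
    - [[0,0,0],0]
    - [[0,0,0],0]
    - [[0,0,0],0]
    - [[0,0,0],0]
  gripper: 0

```text
clock: 28.37
tool_pos: [0.6959, 0.0603, 0.2866]
orientation: [-179.9, 0.0, -96.0]
force: [0.2, -0.0, -0.6]
opening: 0.0162
gripper_force: 0.0
```

send_rows:
  deltas:
    - [[0,0,0],0]
    - [[0,0,0],0]
    - [[0,0,0],0]
    - [[0,0,0],0]
    - [[0,0,0],0]

```text
clock: 28.78
tool_pos: [0.6958, 0.0603, 0.2863]
orientation: [-180.0, 0.0, -96.0]
force: [-1.8, -0.1, 3.8]
opening: 0.0093
gripper_force: 30.0
```

send_rows:
  deltas:
    - [[0,0.015,-0.002],0]
    - [[0,0.03,-0.004],0]
    - [[0,0.045,-0.005],0]
    - [[0,0.06,-0.004],0]
    - [[0,0.075,-0.003],0]

```text
clock: 29.2
tool_pos: [0.6375, 0.0665, 0.2896]
orientation: [-179.7, 0.0, -96.0]
force: [4.1, -1.2, 5.5]
opening: 0.0089
gripper_force: 30.0
```

send_rows:
  deltas:
    - [[0,0.015,0.002],0]
    - [[0,0.03,0.005],0]
    - [[0,0.044,0.008],0]
    - [[0,0.059,0.012],0]
    - [[0,0.073,0.018],0]

```text
clock: 29.62
tool_pos: [0.5791, 0.0728, 0.2755]
orientation: [-179.7, 0.1, -96.0]
force: [-0.8, 0.3, 10.4]
opening: 0.0087
gripper_force: 30.0
```

send_rows:
  deltas:
    - [[0,0.014,0.006],0]
    - [[0,0.027,0.013],0]
    - [[0,0.04,0.02],0]
    - [[0,0.053,0.028],0]
    - [[0,0.065,0.037],0]

```text
clock: 30.03
tool_pos: [0.5269, 0.0783, 0.2451]
orientation: [-179.8, 0.1, -96.0]
force: [2.0, 0.4, 4.0]
opening: 0.0092
gripper_force: 30.0
```

send_rows:
  deltas:
    - [[0,0.012,0.01],0]
    - [[0,0.023,0.02],0]
    - [[0,0.033,0.031],0]
    - [[0,0.043,0.042],0]
    - [[0,0.052,0.054],0]

```text
clock: 30.45
tool_pos: [0.4852, 0.0827, 0.2014]
orientation: [-179.9, 0.1, -96.0]
force: [-0.8, 0.4, 3.1]
opening: 0.0089
gripper_force: 30.0
```

send_rows:
  deltas:
    - [[0,0.009,0.012],0]
    - [[0,0.016,0.025],0]
    - [[0,0.023,0.039],0]
    - [[0,0.03,0.052],0]
    - [[0,0.035,0.066],0]

```text
clock: 30.87
tool_pos: [0.4567, 0.0856, 0.1481]
orientation: [-180.0, 0.0, -96.0]
force: [-4.6, 3.4, 3.4]
opening: 0.0091
gripper_force: 30.0
```

send_rows:
  deltas:
    - [[0,0.004,0.012],0]
    - [[0,0.008,0.024],0]
    - [[0,0.011,0.036],0]
    - [[0,0.013,0.047],0]
    - [[0,0.014,0.056],0]

```text
clock: 31.28
tool_pos: [0.4453, 0.0868, 0.1027]
orientation: [180.0, 0.0, -96.0]
force: [-5.7, 6.7, 3.8]
opening: 0.0091
gripper_force: 30.0
```

send_rows:
  deltas:
    - [[0,0.001,0.005],0]
    - [[0,0.001,0.01],0]
    - [[0,0.002,0.014],0]
    - [[0,0.002,0.018],0]
    - [[0,0.002,0.02],0]

```text
clock: 31.7
tool_pos: [0.4435, 0.087, 0.0866]
orientation: [179.9, 0.0, -96.0]
force: [-7.8, 7.8, 1.5]
opening: 0.0086
gripper_force: 30.0
```

send_rows:
  deltas:
    - [[0,0,0.002],0]
    - [[0,0,0.004],0]
    - [[0,0,0.005],0]
    - [[0,0,0.006],0]
    - [[0,0,0.006],0]

```text
clock: 32.12
tool_pos: [0.4435, 0.087, 0.0843]
orientation: [180.0, -0.0, -96.0]
force: [-19.2, 6.4, 39.4]
opening: 0.0089
gripper_force: 30.0
```

send_rows:
  deltas:
    - [[0,0,-0.003],0]
    - [[0,0,-0.003],0]
    - [[0,0,-0.003],0]
    - [[0,0,-0.003],0]
    - [[0,0,-0.003],0]
  gripper: 0.4

```text
clock: 32.53
tool_pos: [0.4443, 0.0866, 0.0846]
orientation: [180.0, -0.0, -96.0]
force: [0.3, 0.3, -0.3]
opening: 0.0334
gripper_force: 0.0
```

send_rows:
  deltas:
    - [[0,0,-0.02],0]
    - [[0,0,-0.06],0]
    - [[0,0,-0.1],0]
    - [[0,0,-0.14],0]
    - [[0,0,-0.18],0]

```text
clock: 32.95
tool_pos: [0.4441, 0.0864, 0.2302]
orientation: [180.0, -0.0, -96.0]
force: [0.9, 0.0, -0.5]
opening: 0.0349
gripper_force: 0.0
```

```bash
python3 - <<'E'
from h import *
P=step((0,0,.068,0),(0,.075,-.003,0),(0,.073,.018,0),(0,.065,.037,0),(0,.052,.054,0),(0,.035,.066,0),(0,.014,.056,0),(0,.002,.02,0),(0,0,.006,0),(0,0,-.003,0),(0,0,-.18,0)); print(np.round(P,4),np.round(here(),4))
p=snap("wrist"); save(p,"w6.png",scale=1.4)
q=snap("top"); save(q,"t3.png",(180,110,310,220),5)
for x in (-66,66):
    for y in (105,-105):
        w=np.r_[mw(x/1e3,y/1e3),.074]; print(x,y,w,topix(q,w), (topix(q,w)-[180,110])*5)
print((topix(q,bar(0))-[180,110])*5)
E
```

```text
[ 4.4480e-01  8.6800e-02  2.2880e-01 -9.6018e+01] [ 4.4410e-01  8.6400e-02  2.3020e-01 -9.6032e+01]
-66 105 [0.51843421 0.18457134 0.074     ] [[204.68822076 193.52790886]] [[123.44110381 417.63954432]]
-66 -105 [ 0.49630099 -0.02425903  0.074     ] [[284.66824692 202.41725309]] [[523.34123462 462.08626546]]
66 105 [0.64969901 0.17065903 0.074     ] [[211.03326099 144.24340103]] [[155.16630495 171.21700514]]
66 -105 [ 0.62756579 -0.03817134  0.074     ] [[290.03843283 153.01984248]] [[550.19216415 215.09921241]]
[[312.40121103 566.90023726]]
```

View pics/t3.png

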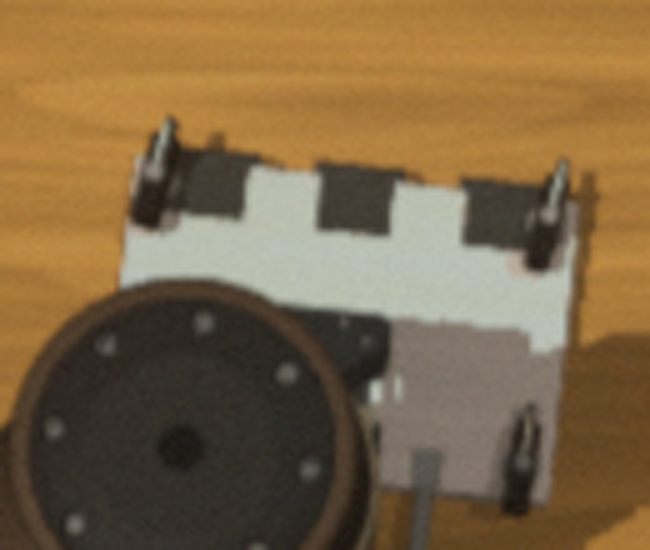

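Top view shows the lid lying flat. The far-left knob is at crop pixel (158,172), the far-right at (548,215) and the near-right at (520,460). All three match their predicted places and their noses point roughly at the hinge. Next come the knobs, starting with near-left.

```bash
cat >> h.py <<'E'
KN={"NL":(-.066,.105),"FR":(.066,-.105),"FL":(.066,.105),"NR":(-.066,-.105)}
def ops(names,y0,y1,P=None):
    P=P or step()
    for n in names:
        w=mw(*KN[n]); print("##",n)
        P=plan(P,[(*w,.16,y0),(*w,.112,y0),(*w,.112,y1,.9),(*w,.16,y1)])
    return P
E
python3 - <<'E'
from h import *
ops(["NL","FR","FL","NR"],-9,-66.05)
E
```

```text
## NL
-> [0.5184, 0.1846, 0.16, -9.0]
   [-0.044, -0.026, 0.029] -0.322  per row [-0.0088, -0.0052, 0.0058] -0.0644
   [-0.026, -0.044, 0.029] -0.322  per row [-0.0052, -0.0088, 0.0058] -0.0644
   [-0.001, -0.051, 0.029] -0.322  per row [-0.0002, -0.0102, 0.0058] -0.0644
-> [0.5184, 0.1846, 0.112, -9.0]
   [0.001, 0.001, 0.059] -0.001  per row [0.0002, 0.0002, 0.0118] -0.0002
-> [0.5184, 0.1846, 0.112, -66.05]
   [-0.0, -0.0, -0.0] 0.317  per row [-0.0, -0.0, -0.0] 0.0634
   [-0.0, -0.0, -0.0] 0.317  per row [-0.0, -0.0, -0.0] 0.0634
-> [0.5184, 0.1846, 0.16, -66.05]
   [-0.001, 0.0, -0.06] 0.0  per row [-0.0002, 0.0, -0.012] 0.0
## FR
-> [0.6276, -0.0382, 0.16, -9.0]
   [0.155, -0.006, -0.0] -0.317  per row [0.031, -0.0012, -0.0] -0.0634
   [0.139, 0.069, -0.0] -0.317  per row [0.0278, 0.0138, -0.0] -0.0634
-> [0.6276, -0.0382, 0.112, -9.0]
   [-0.0, 0.0, 0.06] 0.0  per row [-0.0, 0.0, 0.012] 0.0
-> [0.6276, -0.0382, 0.112, -66.05]
   [-0.0, 0.0, -0.0] 0.317  per row [-0.0, 0.0, -0.0] 0.0634
   [0.0, 0.0, -0.0] 0.317  per row [0.0, 0.0, -0.0] 0.0634
-> [0.6276, -0.0382, 0.16, -66.05
[... 426 characters left out ...]
.0, -0.0] 0.0634
   [0.0, -0.0, -0.0] 0.317  per row [0.0, -0.0, -0.0] 0.0634
-> [0.6497, 0.1707, 0.16, -66.05]
   [-0.0, -0.0, -0.06] 0.0  per row [-0.0, -0.0, -0.012] 0.0
## NR
-> [0.4963, -0.0243, 0.16, -9.0]
   [0.072, 0.137, -0.0] -0.317  per row [0.0144, 0.0274, -0.0] -0.0634
   [-0.002, 0.155, -0.0] -0.317  per row [-0.0004, 0.031, -0.0] -0.0634
-> [0.4963, -0.0243, 0.112, -9.0]
   [0.001, 0.0, 0.06] 0.0  per row [0.0002, 0.0, 0.012] 0.0
-> [0.4963, -0.0243, 0.112, -66.05]
   [-0.0, 0.0, -0.0] 0.317  per row [-0.0, 0.0, -0.0] 0.0634
   [-0.0, 0.0, -0.0] 0.317  per row [-0.0, 0.0, -0.0] 0.0634
-> [0.4963, -0.0243, 0.16, -66.05]
   [-0.0, 0.0, -0.06] 0.0  per row [-0.0, 0.0, -0.012] 0.0
```

View pics/w6.png

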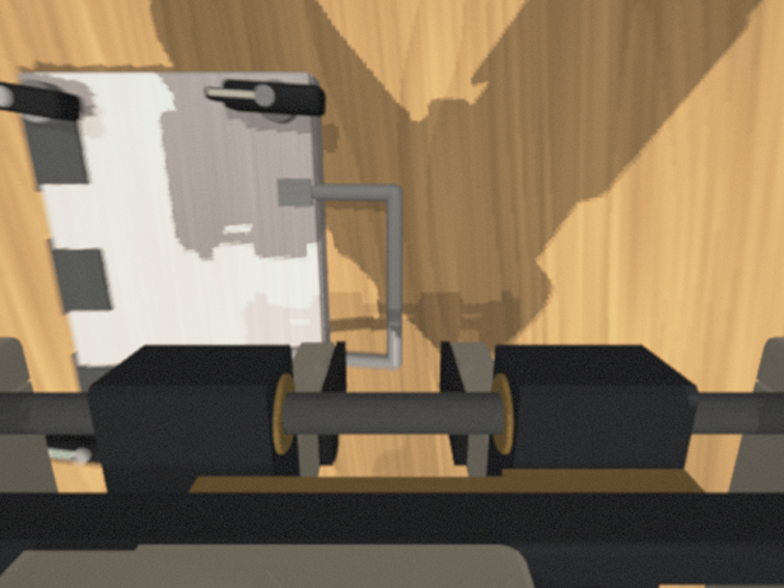

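Wrist view shows the lid flat and shut. The bar is at column 395, and the near-right knob at (270,97) has its nose toward the hinge.

send_rows:
  deltas:
    - [[-0.009,-0.005,0.006],-0.064]
    - [[-0.018,-0.01,0.012],-0.129]
    - [[-0.026,-0.016,0.017],-0.193]
    - [[-0.035,-0.021,0.023],-0.258]
    - [[-0.044,-0.026,0.029],-0.322]
  gripper: 0.4

```text
clock: 33.47
tool_pos: [0.4688, 0.1197, 0.205]
orientation: [180.0, -0.0, -66.8]
force: [-0.3, -0.6, -0.5]
opening: 0.0354
gripper_force: 0.0
```

send_rows:
  deltas:
    - [[-0.005,-0.009,0.006],-0.064]
    - [[-0.01,-0.018,0.012],-0.129]
    - [[-0.016,-0.026,0.017],-0.193]
    - [[-0.021,-0.035,0.023],-0.258]
    - [[-0.026,-0.044,0.029],-0.322]

```text
clock: 33.88
tool_pos: [0.4931, 0.1526, 0.1816]
orientation: [179.9, 0.0, -37.8]
force: [-0.5, -1.4, 0.1]
opening: 0.0351
gripper_force: 0.0
```

send_rows:
  deltas:
    - [[0,-0.01,0.006],-0.064]
    - [[0,-0.02,0.012],-0.129]
    - [[0,-0.031,0.017],-0.193]
    - [[0,-0.041,0.023],-0.258]
    - [[0,-0.05,0.029],-0.322]

```text
clock: 34.3
tool_pos: [0.5179, 0.1841, 0.1583]
orientation: [180.0, 0.0, -8.8]
force: [0.8, -0.4, 0.1]
opening: 0.0351
gripper_force: 0.0
```

```bash
python3 - <<'E'
from h import *
P=step((-.044,-.026,.029,-.322),(-.026,-.044,.029,-.322),(0,-.05,.029,-.322)); print(np.round(P,4),np.round(here(),4))
w=np.r_[mw(*KN["NL"]),.074]; p=snap("wrist"); print(w,topix(p,w))
print([(np.round(np.array(d["xy"])*[560,420]),round(d["conf"],2)) for d in ctrl.boxes_of(p,"knob_near_left")])
save(p,"w7.png")
E
```

```text
[ 0.5182  0.184   0.1592 -9.078 ] [ 0.5179  0.1841  0.1583 -8.7989]
[0.51843421 0.18457134 0.074     ] [[277.92718126 244.39531576]]
[]
```

View pics/w7.png

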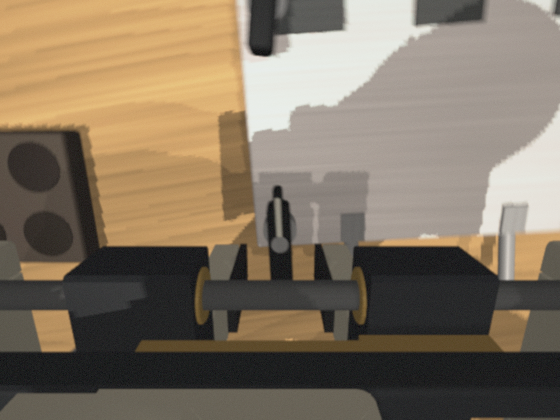

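The near-left knob is centred between the fingers at about column 280 and lined up with them, so I'll lower, grip and turn it.

send_rows:
  deltas:
    - [[0,0,0.012],0]
    - [[0,0,0.025],0]
    - [[0,0,0.04],0]
    - [[0,0,0.053],0]
    - [[0,0,0.059],0]

```text
clock: 34.82
tool_pos: [0.5166, 0.183, 0.1101]
orientation: [179.9, 0.1, -9.2]
force: [-0.1, -1.4, 0.3]
opening: 0.035
gripper_force: 0.0
```

send_rows:
  deltas:
    - [[0,0,0],0]
    - [[0,0,0],0]
    - [[0,0,0],0]
    - [[0,0,0],0]
    - [[0,0,0],0]
  gripper: 0

```text
clock: 35.23
tool_pos: [0.5179, 0.1841, 0.1125]
orientation: [-180.0, -0.0, -9.1]
force: [0.8, 0.9, -2.7]
opening: 0.0203
gripper_force: 30.0
```

send_rows:
  deltas:
    - [[0,0,0],0.063]
    - [[0,0,0],0.127]
    - [[0,0,0],0.19]
    - [[0,0,0],0.254]
    - [[0,0,0],0.317]

```text
clock: 35.65
tool_pos: [0.518, 0.1844, 0.1125]
orientation: [-179.9, -0.0, -37.9]
force: [1.1, 1.6, -3.6]
opening: 0.0196
gripper_force: 30.0
```

send_rows:
  deltas:
    - [[0,0,0],0.063]
    - [[0,0,0],0.127]
    - [[0,0,0],0.19]
    - [[0,0,0],0.254]
    - [[0,0,0],0.317]

```text
clock: 36.07
tool_pos: [0.5183, 0.1847, 0.1125]
orientation: [-179.9, 0.0, -66.4]
force: [3.4, 2.1, -4.8]
opening: 0.0203
gripper_force: 30.0
```

send_rows:
  deltas:
    - [[0,0,0],0]
    - [[0,0,0],0]
    - [[0,0,0],0]
    - [[0,0,0],0]
    - [[0,0,0],0]
  gripper: 0.4

```text
clock: 36.48
tool_pos: [0.5176, 0.1838, 0.1123]
orientation: [180.0, -0.0, -66.1]
force: [0.4, 0.3, 0.4]
opening: 0.0345
gripper_force: 0.0
```

send_rows:
  deltas:
    - [[0,0,-0.012],0]
    - [[0,0,-0.025],0]
    - [[0,0,-0.04],0]
    - [[0,0,-0.052],0]
    - [[0,0,-0.06],0]

```text
clock: 36.9
tool_pos: [0.5182, 0.1843, 0.1623]
orientation: [-179.9, 0.0, -66.1]
force: [-0.3, -0.5, 0.5]
opening: 0.0348
gripper_force: 0.0
```

```bash
python3 - <<'E'
from h import *
P=step((0,0,.059,0),(0,0,0,.317),(0,0,0,.317),(0,0,-.06,0)); print(np.round(P,4),np.round(here(),4))
p=snap("wrist"); save(p,"w8.png",(200,120,360,300),3)
ops(["FR"],-9,-66.05,P)
E
```

```text
[  0.5182   0.184    0.16   -66.138 ] [  0.5182   0.1843   0.1623 -66.1084]
## FR
-> [0.6276, -0.0382, 0.16, -9.0]
   [0.155, -0.006, -0.0] -0.317  per row [0.031, -0.0012, -0.0] -0.0634
   [0.139, 0.068, -0.0] -0.317  per row [0.0278, 0.0136, -0.0] -0.0634
-> [0.6276, -0.0382, 0.112, -9.0]
   [-0.0, -0.0, 0.06] -0.001  per row [-0.0, -0.0, 0.012] -0.0002
-> [0.6276, -0.0382, 0.112, -66.05]
   [-0.0, -0.0, -0.0] 0.317  per row [-0.0, -0.0, -0.0] 0.0634
   [-0.0, -0.0, -0.0] 0.317  per row [-0.0, -0.0, -0.0] 0.0634
-> [0.6276, -0.0382, 0.16, -66.05]
   [-0.0, -0.0, -0.06] 0.0  per row [-0.0, -0.0, -0.012] 0.0
```

View pics/w8.png

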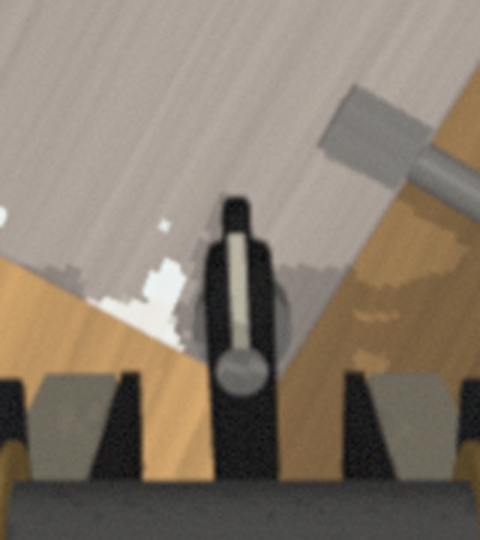

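The near-left knob turned with the tool; in the crop its nose points straight up at (236,210). But the jaws stopped at 20 mm, so they held the hub below the bar. I'll grip 9 mm higher from now on.

send_rows:
  deltas:
    - [[0.031,-0.001,0],-0.063]
    - [[0.062,-0.002,0],-0.127]
    - [[0.093,-0.004,0],-0.19]
    - [[0.124,-0.005,0],-0.254]
    - [[0.155,-0.006,0],-0.317]

```text
clock: 37.37
tool_pos: [0.5725, 0.0715, 0.1603]
orientation: [-180.0, 0.0, -37.3]
force: [-0.5, 0.5, -0.1]
opening: 0.0351
gripper_force: 0.0
```

send_rows:
  deltas:
    - [[0.028,0.014,0],-0.063]
    - [[0.056,0.027,0],-0.127]
    - [[0.09,0.044,0],-0.2]
    - [[0.125,0.061,0],-0.28]
    - [[0.139,0.068,0],-0.317]

```text
clock: 37.78
tool_pos: [0.6282, -0.0413, 0.16]
orientation: [180.0, -0.0, -8.8]
force: [1.4, 0.3, -0.5]
opening: 0.0352
gripper_force: 0.0
```

send_rows:
  deltas:
    - [[0,0,0.01],0]
    - [[0,0,0.021],0]
    - [[0,0,0.033],0]
    - [[0,0,0.044],0]
    - [[0,0,0.049],0]

```text
clock: 38.2
tool_pos: [0.6259, -0.0377, 0.1189]
orientation: [180.0, 0.1, -9.1]
force: [0.5, 0.2, 0.2]
opening: 0.0352
gripper_force: 0.0
```

send_rows:
  deltas:
    - [[0,0,0],0]
    - [[0,0,0],0]
    - [[0,0,0],0]
    - [[0,0,0],0]
    - [[0,0,0],0]
  gripper: 0

```text
clock: 38.62
tool_pos: [0.6274, -0.0385, 0.1215]
orientation: [-180.0, -0.1, -9.1]
force: [-0.2, -1.1, 0.7]
opening: 0.0139
gripper_force: 29.2
```

send_rows:
  deltas:
    - [[0,0,0],0]
    - [[0,0,0],0.08]
    - [[0,0,0],0.159]
    - [[0,0,0],0.238]
    - [[0,0,0],0.317]

```text
clock: 39.03
tool_pos: [0.6276, -0.0382, 0.1215]
orientation: [-179.9, -0.1, -37.9]
force: [1.4, 0.6, 1.2]
opening: 0.014
gripper_force: 29.7
```

send_rows:
  deltas:
    - [[0,0,0],0.063]
    - [[0,0,0],0.127]
    - [[0,0,0],0.19]
    - [[0,0,0],0.254]
    - [[0,0,0],0.317]

```text
clock: 39.45
tool_pos: [0.6278, -0.038, 0.1215]
orientation: [-179.9, -0.0, -66.4]
force: [0.4, 1.4, 0.4]
opening: 0.0139
gripper_force: 29.7
```

send_rows:
  deltas:
    - [[0,0,0],0]
    - [[0,0,0],0]
    - [[0,0,0],0]
    - [[0,0,0],0]
    - [[0,0,0],0]
  gripper: 0.4

```text
clock: 39.87
tool_pos: [0.627, -0.0386, 0.1209]
orientation: [180.0, 0.0, -66.1]
force: [0.2, 0.4, -0.1]
opening: 0.0342
gripper_force: 0.0
```

send_rows:
  deltas:
    - [[0,0,-0.012],0]
    - [[0,0,-0.025],0]
    - [[0,0,-0.036],0]
    - [[0,0,-0.045],0]
    - [[0,0,-0.049],0]

```text
clock: 40.28
tool_pos: [0.6279, -0.0384, 0.1624]
orientation: [-179.8, -0.0, -66.1]
force: [0.3, -0.3, 1.0]
opening: 0.0345
gripper_force: 0.0
```

```bash
sed -i 's/(\*w,.112,y0),(\*w,.112,y1,.9)/(*w,.121,y0),(*w,.121,y1,.9)/' h.py; cat >> h.py <<'E'
def knobs(p):
    """nose directions of the knobs: white line seen in a wrist picture, via dark mask PCA around the expected top"""
    g=cv2.cvtColor(p["color"],cv2.COLOR_RGB2GRAY); r=[]
    for n,k in KN.items():
        w=mw(*k); c=topix(p,np.r_[w,.074])[0]
        if not(20<c[0]<540 and 20<c[1]<215 and g.shape): continue
        best=None
        for a in range(0,215,1):
            th=np.radians(MY-a); d=np.array([np.cos(th),np.sin(th)]); q=np.array([-d[1],d[0]])
            s=0
            for t in np.linspace(-.026,.030,15):
                for l in np.linspace(-.006,.006,5):
                    u,v=topix(p,np.r_[w+d*t+q*l,.074])[0].round().astype(int)
                    if 0<=u<560 and 0<=v<420: s+= g[v,u]<75
            if best is None or s>best[0]: best=(s,a)
        print(n,"angle mod 180 ~",best[1],"score",best[0],"of 75",c.round())
E
python3 - <<'E'
from h import *
P=step((.155,-.006,0,-.317),(.139,.068,0,-.317),(0,0,.049,0),(0,0,0,.317),(0,0,0,.317),(0,0,-.049,0)); print(np.round(P,4),np.round(here(),4))
knobs(snap("wrist")); q=snap("top"); knobs(q)
ops(["FL"],-9,-66.05,P)
E
```

```text
[ 6.2760e-01 -3.8400e-02  1.6000e-01 -6.6138e+01] [ 6.27900e-01 -3.84000e-02  1.62400e-01 -6.61167e+01]
NL angle mod 180 ~ 0 score 75 of 75 [205. 194.]
FR angle mod 180 ~ 0 score 75 of 75 [290. 153.]
FL angle mod 180 ~ 0 score 75 of 75 [211. 144.]
NR angle mod 180 ~ 178 score 43 of 75 [285. 202.]
## FL
-> [0.6497, 0.1707, 0.16, -9.0]
   [-0.114, -0.065, -0.0] -0.317  per row [-0.0228, -0.013, -0.0] -0.0634
   [-0.069, -0.112, -0.0] -0.317  per row [-0.0138, -0.0224, -0.0] -0.0634
-> [0.6497, 0.1707, 0.121, -9.0]
   [0.001, -0.0, 0.049] -0.001  per row [0.0002, -0.0, 0.0098] -0.0002
-> [0.6497, 0.1707, 0.121, -66.05]
   [-0.0, -0.0, -0.0] 0.317  per row [-0.0, -0.0, -0.0] 0.0634
   [-0.0, 0.0, -0.0] 0.317  per row [-0.0, 0.0, -0.0] 0.0634
-> [0.6497, 0.1707, 0.16, -66.05]
   [-0.0, 0.0, -0.049] 0.0  per row [-0.0, 0.0, -0.0098] 0.0
```

send_rows:
  deltas:
    - [[-0.023,-0.013,0],-0.063]
    - [[-0.046,-0.026,0],-0.127]
    - [[-0.068,-0.039,0],-0.19]
    - [[-0.091,-0.052,0],-0.254]
    - [[-0.114,-0.065,0],-0.317]

```text
clock: 40.8
tool_pos: [0.6375, 0.0668, 0.1597]
orientation: [180.0, 0.0, -37.3]
force: [0.9, 0.3, 0.5]
opening: 0.0348
gripper_force: 0.0
```

send_rows:
  deltas:
    - [[-0.014,-0.022,0],-0.063]
    - [[-0.028,-0.045,0],-0.127]
    - [[-0.043,-0.072,0],-0.2]
    - [[-0.061,-0.1,0],-0.28]
    - [[-0.069,-0.112,0],-0.317]

```text
clock: 41.22
tool_pos: [0.6488, 0.1733, 0.1596]
orientation: [-180.0, 0.0, -8.6]
force: [1.0, -0.5, 1.2]
opening: 0.0351
gripper_force: 0.0
```

send_rows:
  deltas:
    - [[0,0,0.01],0]
    - [[0,0,0.021],0]
    - [[0,0,0.033],0]
    - [[0,0,0.044],0]
    - [[0,0,0.049],0]

```text
clock: 41.63
tool_pos: [0.6478, 0.1692, 0.1186]
orientation: [179.9, 0.1, -9.2]
force: [0.5, 0.3, -0.4]
opening: 0.035
gripper_force: 0.0
```

send_rows:
  deltas:
    - [[0,0,0],0]
    - [[0,0,0],0]
    - [[0,0,0],0]
    - [[0,0,0],0]
    - [[0,0,0],0]
  gripper: 0

```text
clock: 42.05
tool_pos: [0.649, 0.1705, 0.1215]
orientation: [-180.0, -0.0, -9.1]
force: [0.2, -1.5, 0.5]
opening: 0.0138
gripper_force: 29.3
```

send_rows:
  deltas:
    - [[0,0,0],0]
    - [[0,0,0],0.08]
    - [[0,0,0],0.159]
    - [[0,0,0],0.238]
    - [[0,0,0],0.317]

```text
clock: 42.47
tool_pos: [0.6492, 0.1709, 0.1215]
orientation: [-179.9, -0.0, -37.9]
force: [0.6, -0.6, 0.7]
opening: 0.0138
gripper_force: 29.8
```

send_rows:
  deltas:
    - [[0,0,0],0.063]
    - [[0,0,0],0.127]
    - [[0,0,0],0.19]
    - [[0,0,0],0.254]
    - [[0,0,0],0.317]

```text
clock: 42.88
tool_pos: [0.6495, 0.1712, 0.1216]
orientation: [-179.9, 0.0, -66.4]
force: [2.6, 0.3, -0.5]
opening: 0.0138
gripper_force: 29.8
```

send_rows:
  deltas:
    - [[0,0,0],0]
    - [[0,0,0],0]
    - [[0,0,0],0]
    - [[0,0,0],0]
    - [[0,0,0],0]
  gripper: 0.4

```text
clock: 43.3
tool_pos: [0.6486, 0.1706, 0.1209]
orientation: [180.0, 0.0, -66.1]
force: [-0.1, -0.5, 0.3]
opening: 0.0343
gripper_force: 0.0
```

send_rows:
  deltas:
    - [[0,0,-0.012],0]
    - [[0,0,-0.025],0]
    - [[0,0,-0.036],0]
    - [[0,0,-0.045],0]
    - [[0,0,-0.049],0]

```text
clock: 43.72
tool_pos: [0.6494, 0.1709, 0.1625]
orientation: [-179.8, 0.0, -66.1]
force: [0.3, 0.2, -0.5]
opening: 0.0351
gripper_force: 0.0
```

```bash
python3 - <<'E'
from h import *
P=step((-.114,-.065,0,-.317),(-.069,-.112,0,-.317),(0,0,.049,0),(0,0,0,.317),(0,0,0,.317),(0,0,-.049,0)); print(np.round(P,4),np.round(here(),4))
P=ops(["NR"],-9,-66.05,P)
print("PASS2"); ops(["NL","FR","FL","NR"],-66.05,-126.05,P)
E
```

```text
[  0.6492   0.1707   0.16   -66.138 ] [  0.6494   0.1709   0.1625 -66.1177]
## NR
-> [0.4963, -0.0243, 0.16, -9.0]
   [0.073, 0.137, -0.0] -0.317  per row [0.0146, 0.0274, -0.0] -0.0634
   [-0.001, 0.155, -0.0] -0.317  per row [-0.0002, 0.031, -0.0] -0.0634
-> [0.4963, -0.0243, 0.121, -9.0]
   [-0.0, -0.001, 0.049] -0.001  per row [-0.0, -0.0002, 0.0098] -0.0002
-> [0.4963, -0.0243, 0.121, -66.05]
   [-0.0, 0.0, -0.0] 0.317  per row [-0.0, 0.0, -0.0] 0.0634
   [0.0, 0.0, -0.0] 0.317  per row [0.0, 0.0, -0.0] 0.0634
-> [0.4963, -0.0243, 0.16, -66.05]
   [0.0, 0.0, -0.049] 0.0  per row [0.0, 0.0, -0.0098] 0.0
PASS2
## NL
-> [0.5184, 0.1846, 0.16, -66.05]
   [-0.114, -0.065, -0.0] 0.0  per row [-0.0228, -0.013, -0.0] 0.0
   [-0.114, -0.065, -0.0] 0.0  per row [-0.0228, -0.013, -0.0] 0.0
-> [0.5184, 0.1846, 0.121, -66.05]
   [0.001, -0.001, 0.049] 0.0  per row [0.0002, -0.0002, 0.0098] 0.0
-> [0.5184, 0.1846, 0.121, -126.05]
   [-0.0, 0.0, -0.0] 0.333  per row [-0.0, 0.0, -0.0] 0.0666
   [-0.0, 0.0, -0.0] 0.333  per row [-0.0, 0.0, -0.0] 0.0666
-> [0.5184, 0.1846, 0.16, -126.05]
   [-0.0
[... 1007 characters left out ...]
.0, -0.0] 0.333  per row [0.0, -0.0, -0.0] 0.0666
-> [0.6497, 0.1707, 0.16, -126.05]
   [-0.0, -0.0, -0.049] 0.001  per row [-0.0, -0.0, -0.0098] 0.0002
## NR
-> [0.4963, -0.0243, 0.16, -66.05]
   [0.155, 0.006, -0.0] -0.333  per row [0.031, 0.0012, -0.0] -0.0666
   [0.131, 0.082, -0.0] -0.333  per row [0.0262, 0.0164, -0.0] -0.0666
-> [0.4963, -0.0243, 0.121, -66.05]
   [0.001, 0.0, 0.049] -0.001  per row [0.0002, 0.0, 0.0098] -0.0002
-> [0.4963, -0.0243, 0.121, -126.05]
   [-0.0, 0.0, -0.0] 0.333  per row [-0.0, 0.0, -0.0] 0.0666
   [-0.0, 0.0, -0.0] 0.333  per row [-0.0, 0.0, -0.0] 0.0666
-> [0.4963, -0.0243, 0.16, -126.05]
   [-0.0, 0.0, -0.049] 0.001  per row [-0.0, 0.0, -0.0098] 0.0002
```

send_rows:
  deltas:
    - [[0.015,0.027,0],-0.063]
    - [[0.029,0.055,0],-0.127]
    - [[0.044,0.082,0],-0.19]
    - [[0.058,0.11,0],-0.254]
    - [[0.073,0.137,0],-0.317]

```text
clock: 44.13
tool_pos: [0.5712, 0.0721, 0.1605]
orientation: [-180.0, -0.0, -37.3]
force: [0.6, -0.5, 1.0]
opening: 0.0352
gripper_force: 0.0
```

send_rows:
  deltas:
    - [[0,0.031,0],-0.063]
    - [[0,0.062,0],-0.127]
    - [[0,0.1,0],-0.2]
    - [[-0.001,0.14,0],-0.28]
    - [[-0.001,0.155,0],-0.317]

```text
clock: 44.55
tool_pos: [0.4928, -0.0271, 0.1603]
orientation: [-180.0, 0.1, -8.8]
force: [-0.9, -0.7, 0.1]
opening: 0.0352
gripper_force: 0.0
```

send_rows:
  deltas:
    - [[0,0,0.01],0]
    - [[0,0,0.021],0]
    - [[0,0,0.033],0]
    - [[0,0,0.044],0]
    - [[0,0,0.049],0]

```text
clock: 44.97
tool_pos: [0.4955, -0.0245, 0.119]
orientation: [179.9, 0.1, -9.1]
force: [-1.0, -0.2, -0.2]
opening: 0.0349
gripper_force: 0.0
```

send_rows:
  deltas:
    - [[0,0,0],0]
    - [[0,0,0],0]
    - [[0,0,0],0]
    - [[0,0,0],0]
    - [[0,0,0],0]
  gripper: 0

```text
clock: 45.38
tool_pos: [0.4961, -0.0248, 0.1212]
orientation: [-180.0, -0.0, -9.1]
force: [1.7, -0.5, -1.6]
opening: 0.0138
gripper_force: 30.0
```

send_rows:
  deltas:
    - [[0,0,0],0]
    - [[0,0,0],0.08]
    - [[0,0,0],0.159]
    - [[0,0,0],0.238]
    - [[0,0,0],0.317]

```text
clock: 45.8
tool_pos: [0.4962, -0.0245, 0.1212]
orientation: [-179.9, -0.0, -38.0]
force: [1.1, 1.7, -2.4]
opening: 0.0138
gripper_force: 30.0
```

send_rows:
  deltas:
    - [[0,0,0],0.063]
    - [[0,0,0],0.127]
    - [[0,0,0],0.19]
    - [[0,0,0],0.254]
    - [[0,0,0],0.317]

```text
clock: 46.22
tool_pos: [0.4965, -0.0243, 0.1213]
orientation: [-179.9, 0.0, -66.4]
force: [3.1, 2.3, -2.2]
opening: 0.0136
gripper_force: 30.0
```

send_rows:
  deltas:
    - [[0,0,0],0]
    - [[0,0,0],0]
    - [[0,0,0],0]
    - [[0,0,0],0]
    - [[0,0,0],0]
  gripper: 0.4

```text
clock: 46.63
tool_pos: [0.4957, -0.025, 0.121]
orientation: [180.0, -0.0, -66.1]
force: [-1.2, -0.1, 0.3]
opening: 0.0342
gripper_force: 0.0
```

send_rows:
  deltas:
    - [[0,0,-0.012],0]
    - [[0,0,-0.025],0]
    - [[0,0,-0.036],0]
    - [[0,0,-0.045],0]
    - [[0,0,-0.049],0]

```text
clock: 47.05
tool_pos: [0.4963, -0.0248, 0.1617]
orientation: [-179.9, -0.0, -66.1]
force: [0.8, -0.5, -0.2]
opening: 0.0348
gripper_force: 0.0
```

```bash
python3 - <<'E'
from h import *
P=step((.073,.137,0,-.317),(-.001,.155,0,-.317),(0,0,.049,0),(0,0,0,.317),(0,0,0,.317),(0,0,-.049,0)); print(np.round(P,4),np.round(here(),4))
q=snap("top"); p=snap("scene")
a=cv2.resize(q["color"][110:220,180:310],None,fx=3,fy=3); b=cv2.resize(p["color"][150:260,230:400],None,fx=2.6,fy=2.6)
h=min(len(a),len(b)); cv2.imwrite("pics/c1.png",np.hstack([a[:h],b[:h]])[:,:,::-1]); print(a.shape,b.shape)
E
```

```text
[ 4.9630e-01 -2.4800e-02  1.6000e-01 -6.6138e+01] [ 4.96300e-01 -2.48000e-02  1.61700e-01 -6.61147e+01]
(330, 390, 3) (286, 442, 3)
```

View pics/c1.png

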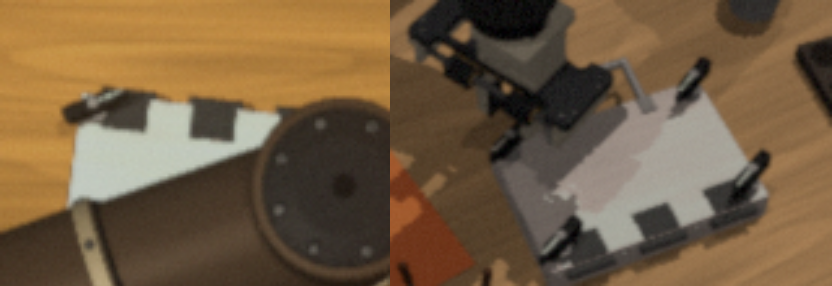

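All four knobs lie parallel in the scene view, each about 60° round. Pass 2.

send_rows:
  deltas:
    - [[-0.023,-0.013,0],0]
    - [[-0.046,-0.026,0],0]
    - [[-0.068,-0.039,0],0]
    - [[-0.091,-0.052,0],0]
    - [[-0.114,-0.065,0],0]

```text
clock: 47.57
tool_pos: [0.5062, 0.0804, 0.1597]
orientation: [180.0, 0.0, -66.2]
force: [-0.4, -0.9, 0.0]
opening: 0.0353
gripper_force: 0.0
```

send_rows:
  deltas:
    - [[-0.023,-0.013,0],0]
    - [[-0.05,-0.029,0],0]
    - [[-0.077,-0.045,0],0]
    - [[-0.102,-0.06,0],0]
    - [[-0.114,-0.066,0],0]

```text
clock: 47.98
tool_pos: [0.5182, 0.1866, 0.1597]
orientation: [180.0, -0.0, -66.1]
force: [-0.2, 0.1, 1.0]
opening: 0.0349
gripper_force: 0.0
```

send_rows:
  deltas:
    - [[0,0,0.01],0]
    - [[0,0,0.021],0]
    - [[0,0,0.033],0]
    - [[0,0,0.044],0]
    - [[0,0,0.049],0]

```text
clock: 48.4
tool_pos: [0.517, 0.1829, 0.119]
orientation: [179.8, -0.0, -66.2]
force: [-0.0, -0.4, 0.1]
opening: 0.0351
gripper_force: 0.0
```

send_rows:
  deltas:
    - [[0,0,0],0]
    - [[0,0,0],0]
    - [[0,0,0],0]
    - [[0,0,0],0]
    - [[0,0,0],0]
  gripper: 0

```text
clock: 48.82
tool_pos: [0.5184, 0.1845, 0.1215]
orientation: [-179.9, 0.0, -66.1]
force: [2.3, -0.4, -1.6]
opening: 0.014
gripper_force: 29.7
```

send_rows:
  deltas:
    - [[0,0,0],0]
    - [[0,0,0],0.08]
    - [[0,0,0],0.16]
    - [[0,0,0],0.239]
    - [[0,0,0],0.318]

```text
clock: 49.23
tool_pos: [0.5187, 0.1846, 0.1214]
orientation: [-179.9, 0.0, -95.1]
force: [4.8, -1.5, -1.7]
opening: 0.0139
gripper_force: 29.7
```

send_rows:
  deltas:
    - [[0,0,0],0.067]
    - [[0,0,0],0.137]
    - [[0,0,0],0.207]
    - [[0,0,0],0.277]
    - [[0,0,0],0.348]

```text
clock: 49.65
tool_pos: [0.5189, 0.1845, 0.1215]
orientation: [-179.9, 0.1, -126.4]
force: [6.1, -2.6, -2.4]
opening: 0.0139
gripper_force: 29.7
```

send_rows:
  deltas:
    - [[0,0,0],0]
    - [[0,0,0],0]
    - [[0,0,0],0]
    - [[0,0,0],0]
    - [[0,0,0],0]
  gripper: 0.4

```text
clock: 50.07
tool_pos: [0.5177, 0.1844, 0.121]
orientation: [180.0, -0.0, -126.0]
force: [-1.2, -0.1, -0.5]
opening: 0.0342
gripper_force: 0.0
```

send_rows:
  deltas:
    - [[0,0,-0.012],0]
    - [[0,0,-0.025],0]
    - [[0,0,-0.036],0]
    - [[0,0,-0.045],0]
    - [[0,0,-0.049],0]

```text
clock: 50.48
tool_pos: [0.5185, 0.1848, 0.1622]
orientation: [-179.9, 0.1, -126.1]
force: [0.2, -0.7, 0.2]
opening: 0.0351
gripper_force: 0.0
```

```bash
python3 - <<'E'
from h import *
P=step((-.114,-.065,0,0),(-.114,-.066,0,0),(0,0,.049,0),(0,0,0,.318),(0,0,0,.348),(0,0,-.049,0)); print(np.round(P,4),np.round(here(),4))
ops(["FR"],-66.05,-126.05,P)
E
```

```text
[   0.5184    0.1844    0.16   -126.078 ] [   0.5185    0.1848    0.1622 -126.0591]
## FR
-> [0.6276, -0.0382, 0.16, -66.05]
   [0.072, -0.137, -0.0] -0.333  per row [0.0144, -0.0274, -0.0] -0.0666
   [0.131, -0.083, -0.0] -0.333  per row [0.0262, -0.0166, -0.0] -0.0666
-> [0.6276, -0.0382, 0.121, -66.05]
   [0.0, 0.0, 0.049] -0.001  per row [0.0, 0.0, 0.0098] -0.0002
-> [0.6276, -0.0382, 0.121, -126.05]
   [0.0, 0.0, -0.0] 0.333  per row [0.0, 0.0, -0.0] 0.0666
   [0.0, 0.0, -0.0] 0.333  per row [0.0, 0.0, -0.0] 0.0666
-> [0.6276, -0.0382, 0.16, -126.05]
   [0.0, 0.0, -0.049] 0.001  per row [0.0, 0.0, -0.0098] 0.0002
```

send_rows:
  deltas:
    - [[0.014,-0.027,0],-0.067]
    - [[0.029,-0.055,0],-0.133]
    - [[0.043,-0.082,0],-0.2]
    - [[0.058,-0.11,0],-0.266]
    - [[0.072,-0.137,0],-0.333]

```text
clock: 50.9
tool_pos: [0.5729, 0.0722, 0.1606]
orientation: [-180.0, 0.0, -95.8]
force: [1.0, -0.1, -0.2]
opening: 0.0349
gripper_force: 0.0
```

send_rows:
  deltas:
    - [[0.026,-0.017,0],-0.067]
    - [[0.054,-0.034,0],-0.136]
    - [[0.083,-0.053,0],-0.21]
    - [[0.113,-0.072,0],-0.285]
    - [[0.131,-0.083,0],-0.333]

```text
clock: 51.32
tool_pos: [0.6283, -0.0402, 0.1604]
orientation: [-180.0, -0.0, -65.8]
force: [-0.5, 0.6, -0.5]
opening: 0.0353
gripper_force: 0.0
```

send_rows:
  deltas:
    - [[0,0,0.01],0]
    - [[0,0,0.021],0]
    - [[0,0,0.033],0]
    - [[0,0,0.044],0]
    - [[0,0,0.049],0]

```text
clock: 51.73
tool_pos: [0.6263, -0.0373, 0.119]
orientation: [179.9, 0.0, -66.1]
force: [-0.7, 0.6, -0.1]
opening: 0.035
gripper_force: 0.0
```

send_rows:
  deltas:
    - [[0,0,0],0]
    - [[0,0,0],0]
    - [[0,0,0],0]
    - [[0,0,0],0]
    - [[0,0,0],0]
  gripper: 0

```text
clock: 52.15
tool_pos: [0.6277, -0.0377, 0.1216]
orientation: [-179.9, -0.0, -66.1]
force: [-0.2, 1.6, 0.2]
opening: 0.0138
gripper_force: 29.9
```

send_rows:
  deltas:
    - [[0,0,0],0]
    - [[0,0,0],0.08]
    - [[0,0,0],0.16]
    - [[0,0,0],0.239]
    - [[0,0,0],0.318]

```text
clock: 52.57
tool_pos: [0.6282, -0.0376, 0.1216]
orientation: [-179.9, 0.0, -95.1]
force: [1.1, 1.8, 0.0]
opening: 0.0137
gripper_force: 30.0
```

send_rows:
  deltas:
    - [[0,0,0],0.067]
    - [[0,0,0],0.137]
    - [[0,0,0],0.207]
    - [[0,0,0],0.277]
    - [[0,0,0],0.348]

```text
clock: 52.98
tool_pos: [0.6287, -0.0378, 0.1216]
orientation: [-179.9, 0.1, -126.4]
force: [4.5, -0.3, -2.4]
opening: 0.0136
gripper_force: 30.0
```

send_rows:
  deltas:
    - [[0,0,0],0]
    - [[0,0,0],0]
    - [[0,0,0],0]
    - [[0,0,0],0]
    - [[0,0,0],0]
  gripper: 0.4

```text
clock: 53.4
tool_pos: [0.6272, -0.0381, 0.1209]
orientation: [180.0, -0.0, -126.0]
force: [-0.5, 0.8, -0.4]
opening: 0.0342
gripper_force: 0.0
```

send_rows:
  deltas:
    - [[0,0,-0.012],0]
    - [[0,0,-0.025],0]
    - [[0,0,-0.036],0]
    - [[0,0,-0.045],0]
    - [[0,0,-0.049],0]

```text
clock: 53.82
tool_pos: [0.6282, -0.0379, 0.1624]
orientation: [-179.9, 0.1, -126.1]
force: [0.0, -1.3, 0.0]
opening: 0.0348
gripper_force: 0.0
```

```bash
python3 - <<'E'
from h import *
P=step((.072,-.137,0,-.333),(.131,-.083,0,-.333),(0,0,.049,0),(0,0,0,.318),(0,0,0,.348),(0,0,-.049,0)); print(np.round(P,4),np.round(here(),4))
ops(["FL"],-66.05,-126.05,P)
E
```

```text
[ 6.27900e-01 -3.80000e-02  1.60000e-01 -1.26078e+02] [ 6.282000e-01 -3.790000e-02  1.624000e-01 -1.260568e+02]
## FL
-> [0.6497, 0.1707, 0.16, -66.05]
   [-0.113, 0.066, -0.0] -0.333  per row [-0.0226, 0.0132, -0.0] -0.0666
   [-0.131, 0.0, -0.0] -0.333  per row [-0.0262, 0.0, -0.0] -0.0666
-> [0.6497, 0.1707, 0.121, -66.05]
   [-0.0, -0.0, 0.049] -0.001  per row [-0.0, -0.0, 0.0098] -0.0002
-> [0.6497, 0.1707, 0.121, -126.05]
   [-0.0, -0.0, -0.0] 0.333  per row [-0.0, -0.0, -0.0] 0.0666
   [-0.0, -0.0, -0.0] 0.333  per row [-0.0, -0.0, -0.0] 0.0666
-> [0.6497, 0.1707, 0.16, -126.05]
   [-0.0, 0.0, -0.049] 0.001  per row [-0.0, 0.0, -0.0098] 0.0002
```

send_rows:
  deltas:
    - [[-0.023,0.013,0],-0.067]
    - [[-0.045,0.026,0],-0.133]
    - [[-0.068,0.04,0],-0.2]
    - [[-0.09,0.053,0],-0.266]
    - [[-0.113,0.066,0],-0.333]

```text
clock: 54.23
tool_pos: [0.6379, 0.067, 0.1606]
orientation: [-180.0, 0.0, -95.8]
force: [-0.0, 0.3, 0.2]
opening: 0.0351
gripper_force: 0.0
```

send_rows:
  deltas:
    - [[-0.026,0,0],-0.067]
    - [[-0.054,0,0],-0.136]
    - [[-0.083,0,0],-0.21]
    - [[-0.113,0,0],-0.285]
    - [[-0.131,0,0],-0.333]

```text
clock: 54.65
tool_pos: [0.6493, 0.1725, 0.1605]
orientation: [-180.0, 0.0, -65.7]
force: [-0.4, -0.5, -0.6]
opening: 0.0352
gripper_force: 0.0
```

send_rows:
  deltas:
    - [[0,0,0.01],0]
    - [[0,0,0.021],0]
    - [[0,0,0.033],0]
    - [[0,0,0.044],0]
    - [[0,0,0.049],0]

```text
clock: 55.07
tool_pos: [0.6482, 0.169, 0.1188]
orientation: [179.8, -0.0, -66.3]
force: [-0.1, -0.6, -0.7]
opening: 0.0352
gripper_force: 0.0
```

send_rows:
  deltas:
    - [[0,0,0],0]
    - [[0,0,0],0]
    - [[0,0,0],0]
    - [[0,0,0],0]
    - [[0,0,0],0]
  gripper: 0

```text
clock: 55.48
tool_pos: [0.6498, 0.1704, 0.1216]
orientation: [-179.9, -0.0, -66.1]
force: [2.5, -0.6, -1.4]
opening: 0.0134
gripper_force: 30.0
```

send_rows:
  deltas:
    - [[0,0,0],0]
    - [[0,0,0],0.08]
    - [[0,0,0],0.16]
    - [[0,0,0],0.239]
    - [[0,0,0],0.318]

```text
clock: 55.9
tool_pos: [0.6499, 0.1705, 0.1216]
orientation: [-179.9, 0.0, -95.1]
force: [4.3, -0.3, -1.1]
opening: 0.0138
gripper_force: 30.0
```

send_rows:
  deltas:
    - [[0,0,0],0.067]
    - [[0,0,0],0.137]
    - [[0,0,0],0.207]
    - [[0,0,0],0.277]
    - [[0,0,0],0.348]

```text
clock: 56.32
tool_pos: [0.6501, 0.1705, 0.1216]
orientation: [-179.9, 0.1, -126.4]
force: [3.0, -0.9, -1.2]
opening: 0.0136
gripper_force: 30.0
```

send_rows:
  deltas:
    - [[0,0,0],0]
    - [[0,0,0],0]
    - [[0,0,0],0]
    - [[0,0,0],0]
    - [[0,0,0],0]
  gripper: 0.4

```text
clock: 56.73
tool_pos: [0.6489, 0.1703, 0.1209]
orientation: [180.0, -0.0, -126.0]
force: [-0.2, 0.2, -0.5]
opening: 0.0344
gripper_force: 0.0
```

send_rows:
  deltas:
    - [[0,0,-0.012],0]
    - [[0,0,-0.025],0]
    - [[0,0,-0.036],0]
    - [[0,0,-0.045],0]
    - [[0,0,-0.049],0]

```text
clock: 57.15
tool_pos: [0.6498, 0.1707, 0.1624]
orientation: [-179.9, 0.1, -126.1]
force: [-0.2, -0.3, -0.4]
opening: 0.0353
gripper_force: 0.0
```

```bash
python3 - <<'E'
from h import *
P=step((-.113,.066,0,-.333),(-.131,0,0,-.333),(0,0,.049,0),(0,0,0,.318),(0,0,0,.348),(0,0,-.049,0)); print(np.round(P,4),np.round(here(),4))
P=ops(["NR"],-66.05,-126.05,P)
E
```

```text
[   0.6496    0.1704    0.16   -126.078 ] [   0.6498    0.1707    0.1624 -126.0539]
## NR
-> [0.4963, -0.0243, 0.16, -66.05]
   [0.155, 0.006, -0.0] -0.333  per row [0.031, 0.0012, -0.0] -0.0666
   [0.131, 0.082, -0.0] -0.333  per row [0.0262, 0.0164, -0.0] -0.0666
-> [0.4963, -0.0243, 0.121, -66.05]
   [0.0, 0.0, 0.049] -0.001  per row [0.0, 0.0, 0.0098] -0.0002
-> [0.4963, -0.0243, 0.121, -126.05]
   [0.0, 0.0, -0.0] 0.333  per row [0.0, 0.0, -0.0] 0.0666
   [0.0, 0.0, -0.0] 0.333  per row [0.0, 0.0, -0.0] 0.0666
-> [0.4963, -0.0243, 0.16, -126.05]
   [0.0, -0.0, -0.049] 0.001  per row [0.0, -0.0, -0.0098] 0.0002
```

send_rows:
  deltas:
    - [[0.031,0.001,0],-0.067]
    - [[0.062,0.002,0],-0.133]
    - [[0.093,0.004,0],-0.2]
    - [[0.124,0.005,0],-0.266]
    - [[0.155,0.006,0],-0.333]

```text
clock: 57.57
tool_pos: [0.5714, 0.0721, 0.1605]
orientation: [-180.0, 0.0, -95.8]
force: [-0.1, -0.2, 0.6]
opening: 0.0351
gripper_force: 0.0
```

send_rows:
  deltas:
    - [[0.026,0.016,0],-0.067]
    - [[0.054,0.034,0],-0.136]
    - [[0.083,0.052,0],-0.21]
    - [[0.113,0.071,0],-0.285]
    - [[0.131,0.082,0],-0.333]

```text
clock: 57.98
tool_pos: [0.4938, -0.0259, 0.1604]
orientation: [180.0, 0.0, -65.8]
force: [0.2, -0.5, -0.8]
opening: 0.0351
gripper_force: 0.0
```

send_rows:
  deltas:
    - [[0,0,0.01],0]
    - [[0,0,0.021],0]
    - [[0,0,0.033],0]
    - [[0,0,0.044],0]
    - [[0,0,0.049],0]

```text
clock: 58.4
tool_pos: [0.4955, -0.0239, 0.1191]
orientation: [179.9, 0.0, -66.1]
force: [-0.5, -0.7, -0.4]
opening: 0.035
gripper_force: 0.0
```

send_rows:
  deltas:
    - [[0,0,0],0]
    - [[0,0,0],0]
    - [[0,0,0],0]
    - [[0,0,0],0]
    - [[0,0,0],0]
  gripper: 0

```text
clock: 58.82
tool_pos: [0.4964, -0.024, 0.1212]
orientation: [-179.9, -0.0, -66.1]
force: [2.2, 0.8, -2.8]
opening: 0.0141
gripper_force: 30.0
```

send_rows:
  deltas:
    - [[0,0,0],0]
    - [[0,0,0],0.08]
    - [[0,0,0],0.16]
    - [[0,0,0],0.239]
    - [[0,0,0],0.318]

```text
clock: 59.23
tool_pos: [0.4968, -0.0239, 0.1213]
orientation: [-179.9, 0.1, -95.1]
force: [4.1, 0.5, -5.9]
opening: 0.0137
gripper_force: 30.0
```

send_rows:
  deltas:
    - [[0,0,0],0.067]
    - [[0,0,0],0.137]
    - [[0,0,0],0.207]
    - [[0,0,0],0.277]
    - [[0,0,0],0.348]

```text
clock: 59.65
tool_pos: [0.4973, -0.024, 0.1213]
orientation: [-179.9, 0.1, -126.4]
force: [6.6, -1.6, -7.5]
opening: 0.0141
gripper_force: 30.0
```

send_rows:
  deltas:
    - [[0,0,0],0]
    - [[0,0,0],0]
    - [[0,0,0],0]
    - [[0,0,0],0]
    - [[0,0,0],0]
  gripper: 0.4

```text
clock: 60.07
tool_pos: [0.4956, -0.0243, 0.121]
orientation: [180.0, -0.0, -126.0]
force: [0.5, 0.2, 0.2]
opening: 0.0344
gripper_force: 0.0
```

send_rows:
  deltas:
    - [[0,0,-0.012],0]
    - [[0,0,-0.025],0]
    - [[0,0,-0.036],0]
    - [[0,0,-0.045],0]
    - [[0,0,-0.049],0]

```text
clock: 60.48
tool_pos: [0.4964, -0.0242, 0.1618]
orientation: [-179.9, 0.1, -126.1]
force: [0.3, -0.0, -0.3]
opening: 0.035
gripper_force: 0.0
```

```bash
python3 - <<'E'
from h import *
P=step((.155,.006,0,-.333),(.131,.082,0,-.333),(0,0,.049,0),(0,0,0,.318),(0,0,0,.348),(0,0,-.049,0)); print(np.round(P,4),np.round(here(),4))
P=ops(["NL"],-126.05,-186.5,P)
E
```

```text
[ 4.96300e-01 -2.42000e-02  1.60000e-01 -1.26078e+02] [ 4.96400e-01 -2.42000e-02  1.61800e-01 -1.26058e+02]
## NL
-> [0.5184, 0.1846, 0.16, -126.05]
   [-0.114, 0.066, -0.0] -0.0  per row [-0.0228, 0.0132, -0.0] -0.0
   [-0.114, 0.066, -0.0] -0.0  per row [-0.0228, 0.0132, -0.0] -0.0
-> [0.5184, 0.1846, 0.121, -126.05]
   [0.001, -0.001, 0.049] -0.0  per row [0.0002, -0.0002, 0.0098] -0.0
-> [0.5184, 0.1846, 0.121, -186.5]
   [-0.0, 0.0, -0.0] 0.336  per row [-0.0, 0.0, -0.0] 0.0672
   [0.0, 0.0, -0.0] 0.336  per row [0.0, 0.0, -0.0] 0.0672
-> [0.5184, 0.1846, 0.16, -186.5]
   [0.0, 0.0, -0.049] -0.001  per row [0.0, 0.0, -0.0098] -0.0002
```

Pass 3: 0.318 + 0.352 = 0.67 of a share, which is 60.3° and brings each knob home.

send_rows:
  deltas:
    - [[-0.023,0.013,0],0]
    - [[-0.046,0.026,0],0]
    - [[-0.068,0.04,0],0]
    - [[-0.091,0.053,0],0]
    - [[-0.114,0.066,0],0]

```text
clock: 60.9
tool_pos: [0.5068, 0.0814, 0.1604]
orientation: [180.0, 0.0, -126.1]
force: [0.4, -0.4, -0.9]
opening: 0.035
gripper_force: 0.0
```

send_rows:
  deltas:
    - [[-0.023,0.013,0],0]
    - [[-0.05,0.029,0],0]
    - [[-0.077,0.044,0],0]
    - [[-0.102,0.059,0],0]
    - [[-0.114,0.066,0],0]

```text
clock: 61.32
tool_pos: [0.5183, 0.1877, 0.1603]
orientation: [-180.0, 0.0, -126.0]
force: [-1.1, 1.0, 0.4]
opening: 0.0352
gripper_force: 0.0
```

send_rows:
  deltas:
    - [[0,0,0.01],0]
    - [[0,0,0.021],0]
    - [[0,0,0.033],0]
    - [[0,0,0.044],0]
    - [[0,0,0.049],0]

```text
clock: 61.73
tool_pos: [0.5171, 0.1839, 0.119]
orientation: [179.9, -0.1, -126.2]
force: [0.8, -1.1, 0.0]
opening: 0.0349
gripper_force: 0.0
```

send_rows:
  deltas:
    - [[0,0,0],0]
    - [[0,0,0],0]
    - [[0,0,0],0]
    - [[0,0,0],0]
    - [[0,0,0],0]
  gripper: 0

```text
clock: 62.15
tool_pos: [0.5189, 0.1848, 0.1215]
orientation: [-179.9, 0.0, -126.0]
force: [7.2, -5.7, -3.6]
opening: 0.0137
gripper_force: 30.0
```

send_rows:
  deltas:
    - [[0,0,0],0]
    - [[0,0,0],0.08]
    - [[0,0,0],0.16]
    - [[0,0,0],0.239]
    - [[0,0,0],0.318]

```text
clock: 62.57
tool_pos: [0.5192, 0.1846, 0.1215]
orientation: [-179.9, 0.1, -155.0]
force: [8.5, -8.8, -4.8]
opening: 0.0139
gripper_force: 29.9
```

send_rows:
  deltas:
    - [[0,0,0],0.075]
    - [[0,0,0],0.15]
    - [[0,0,0],0.225]
    - [[0,0,0],0.3]
    - [[0,0,0],0.352]

```text
clock: 62.98
tool_pos: [0.5192, 0.1843, 0.1215]
orientation: [-180.0, 0.1, 173.3]
force: [8.7, -9.0, -4.5]
opening: 0.0136
gripper_force: 30.0
```

send_rows:
  deltas:
    - [[0,0,0],0]
    - [[0,0,0],0]
    - [[0,0,0],0]
    - [[0,0,0],0]
    - [[0,0,0],0]
  gripper: 0.4

```text
clock: 63.4
tool_pos: [0.5179, 0.1856, 0.1212]
orientation: [180.0, 0.0, 173.7]
force: [0.7, 0.2, -0.2]
opening: 0.0343
gripper_force: 0.0
```

send_rows:
  deltas:
    - [[0,0,-0.012],0]
    - [[0,0,-0.025],0]
    - [[0,0,-0.036],0]
    - [[0,0,-0.045],0]
    - [[0,0,-0.049],0]

```text
clock: 63.82
tool_pos: [0.5185, 0.1858, 0.1622]
orientation: [179.9, 0.1, 173.6]
force: [0.6, 0.8, 0.1]
opening: 0.0356
gripper_force: 0.0
```

```bash
python3 - <<'E'
from h import *
P=step((-.114,.066,0,0),(-.114,.066,0,0),(0,0,.049,0),(0,0,0,.318),(0,0,0,.352),(0,0,-.049,0)); print(np.round(P,4),np.round(here(),4))
P=ops(["FR"],-126.05,-186.5,P)
E
```

```text
[ 5.18400e-01  1.85400e-01  1.60000e-01 -1.86378e+02] [5.185000e-01 1.858000e-01 1.622000e-01 1.736428e+02]
## FR
-> [0.6276, -0.0382, 0.16, -126.05]
   [-0.083, -0.131, -0.0] -0.335  per row [-0.0166, -0.0262, -0.0] -0.067
   [-0.006, -0.155, -0.0] -0.335  per row [-0.0012, -0.031, -0.0] -0.067
-> [0.6276, -0.0382, 0.121, -126.05]
   [0.0, -0.001, 0.049] -0.0  per row [0.0, -0.0002, 0.0098] -0.0
-> [0.6276, -0.0382, 0.121, -186.5]
   [0.0, 0.0, -0.0] 0.336  per row [0.0, 0.0, -0.0] 0.0672
   [0.0, 0.0, -0.0] 0.336  per row [0.0, 0.0, -0.0] 0.0672
-> [0.6276, -0.0382, 0.16, -186.5]
   [0.0, -0.0, -0.049] -0.001  per row [0.0, -0.0, -0.0098] -0.0002
```

send_rows:
  deltas:
    - [[-0.017,-0.026,0],-0.067]
    - [[-0.033,-0.052,0],-0.134]
    - [[-0.05,-0.079,0],-0.201]
    - [[-0.066,-0.105,0],-0.268]
    - [[-0.083,-0.131,0],-0.335]

```text
clock: 64.23
tool_pos: [0.5725, 0.0728, 0.1606]
orientation: [180.0, 0.0, -155.9]
force: [-0.0, -0.1, 0.4]
opening: 0.0349
gripper_force: 0.0
```

send_rows:
  deltas:
    - [[-0.001,-0.031,0],-0.067]
    - [[-0.002,-0.063,0],-0.136]
    - [[-0.004,-0.098,0],-0.21]
    - [[-0.005,-0.133,0],-0.285]
    - [[-0.006,-0.155,0],-0.335]

```text
clock: 64.65
tool_pos: [0.6274, -0.0399, 0.1604]
orientation: [-180.0, -0.0, -125.8]
force: [-0.3, 1.1, 0.3]
opening: 0.035
gripper_force: 0.0
```

send_rows:
  deltas:
    - [[0,0,0.01],0]
    - [[0,0,0.021],0]
    - [[0,0,0.033],0]
    - [[0,0,0.044],0]
    - [[0,0,0.049],0]

```text
clock: 65.07
tool_pos: [0.6255, -0.037, 0.1191]
orientation: [179.9, -0.1, -126.1]
force: [-0.0, 0.8, 0.7]
opening: 0.0347
gripper_force: 0.0
```

send_rows:
  deltas:
    - [[0,0,0],0]
    - [[0,0,0],0]
    - [[0,0,0],0]
    - [[0,0,0],0]
    - [[0,0,0],0]
  gripper: 0

```text
clock: 65.48
tool_pos: [0.6281, -0.0381, 0.1216]
orientation: [-179.8, 0.1, -126.1]
force: [5.0, -3.8, -5.9]
opening: 0.0139
gripper_force: 30.0
```

send_rows:
  deltas:
    - [[0,0,0],0]
    - [[0,0,0],0.08]
    - [[0,0,0],0.16]
    - [[0,0,0],0.239]
    - [[0,0,0],0.318]

```text
clock: 65.9
tool_pos: [0.6283, -0.0383, 0.1216]
orientation: [-179.9, 0.2, -155.0]
force: [5.7, -5.5, -5.7]
opening: 0.0137
gripper_force: 30.0
```

send_rows:
  deltas:
    - [[0,0,0],0.075]
    - [[0,0,0],0.15]
    - [[0,0,0],0.225]
    - [[0,0,0],0.3]
    - [[0,0,0],0.352]

```text
clock: 66.32
tool_pos: [0.6283, -0.0384, 0.1216]
orientation: [-180.0, 0.2, 173.3]
force: [5.9, -5.5, -4.8]
opening: 0.0137
gripper_force: 30.0
```

send_rows:
  deltas:
    - [[0,0,0],0]
    - [[0,0,0],0]
    - [[0,0,0],0]
    - [[0,0,0],0]
    - [[0,0,0],0]
  gripper: 0.4

```text
clock: 66.73
tool_pos: [0.6266, -0.0376, 0.1212]
orientation: [180.0, 0.0, 173.7]
force: [-0.3, -0.1, -0.6]
opening: 0.0341
gripper_force: 0.0
```

send_rows:
  deltas:
    - [[0,0,-0.012],0]
    - [[0,0,-0.025],0]
    - [[0,0,-0.036],0]
    - [[0,0,-0.045],0]
    - [[0,0,-0.049],0]

```text
clock: 67.15
tool_pos: [0.6274, -0.0376, 0.1623]
orientation: [180.0, 0.2, 173.6]
force: [-1.2, 0.0, -0.5]
opening: 0.0352
gripper_force: 0.0
```

```bash
python3 - <<'E'
from h import *
P=step((-.083,-.131,0,-.335),(-.006,-.155,0,-.335),(0,0,.049,0),(0,0,0,.318),(0,0,0,.352),(0,0,-.049,0)); print(np.round(P,4),np.round(here(),4))
P=ops(["FL"],-126.05,-186.5,P)
E
```

```text
[ 6.27100e-01 -3.77000e-02  1.60000e-01 -1.86378e+02] [ 6.274000e-01 -3.760000e-02  1.623000e-01  1.736402e+02]
## FL
-> [0.6497, 0.1707, 0.16, -126.05]
   [0.0, 0.131, -0.0] -0.335  per row [0.0, 0.0262, -0.0] -0.067
   [-0.065, 0.113, -0.0] -0.335  per row [-0.013, 0.0226, -0.0] -0.067
-> [0.6497, 0.1707, 0.121, -126.05]
   [-0.0, 0.001, 0.049] -0.0  per row [-0.0, 0.0002, 0.0098] -0.0
-> [0.6497, 0.1707, 0.121, -186.5]
   [-0.0, -0.0, -0.0] 0.336  per row [-0.0, -0.0, -0.0] 0.0672
   [-0.0, -0.0, -0.0] 0.336  per row [-0.0, -0.0, -0.0] 0.0672
-> [0.6497, 0.1707, 0.16, -186.5]
   [-0.001, 0.0, -0.049] -0.001  per row [-0.0002, 0.0, -0.0098] -0.0002
```

send_rows:
  deltas:
    - [[0,0.026,0],-0.067]
    - [[0,0.052,0],-0.134]
    - [[0,0.079,0],-0.201]
    - [[0,0.105,0],-0.268]
    - [[0,0.131,0],-0.335]

```text
clock: 67.57
tool_pos: [0.6382, 0.0673, 0.1605]
orientation: [180.0, 0.0, -155.9]
force: [0.2, 0.3, -0.5]
opening: 0.0352
gripper_force: 0.0
```

send_rows:
  deltas:
    - [[-0.013,0.023,0],-0.067]
    - [[-0.026,0.046,0],-0.136]
    - [[-0.041,0.071,0],-0.21]
    - [[-0.055,0.097,0],-0.285]
    - [[-0.065,0.113,0],-0.335]

```text
clock: 67.98
tool_pos: [0.6495, 0.1721, 0.1605]
orientation: [-180.0, 0.0, -125.7]
force: [0.6, -0.6, -0.4]
opening: 0.0353
gripper_force: 0.0
```

send_rows:
  deltas:
    - [[0,0,0.01],0]
    - [[0,0,0.021],0]
    - [[0,0,0.033],0]
    - [[0,0,0.044],0]
    - [[0,0,0.049],0]

```text
clock: 68.4
tool_pos: [0.6485, 0.1688, 0.1188]
orientation: [179.9, -0.1, -126.2]
force: [-0.4, -0.1, -0.9]
opening: 0.0349
gripper_force: 0.0
```

send_rows:
  deltas:
    - [[0,0,0],0]
    - [[0,0,0],0]
    - [[0,0,0],0]
    - [[0,0,0],0]
    - [[0,0,0],0]
  gripper: 0

```text
clock: 68.82
tool_pos: [0.6498, 0.17, 0.1215]
orientation: [-180.0, 0.0, -126.1]
force: [1.6, -2.1, -0.5]
opening: 0.0139
gripper_force: 29.9
```

send_rows:
  deltas:
    - [[0,0,0],0]
    - [[0,0,0],0.08]
    - [[0,0,0],0.16]
    - [[0,0,0],0.239]
    - [[0,0,0],0.318]

```text
clock: 69.23
tool_pos: [0.6498, 0.1701, 0.1215]
orientation: [-180.0, 0.1, -155.0]
force: [0.7, 0.5, 1.1]
opening: 0.0138
gripper_force: 30.0
```

send_rows:
  deltas:
    - [[0,0,0],0.075]
    - [[0,0,0],0.15]
    - [[0,0,0],0.225]
    - [[0,0,0],0.3]
    - [[0,0,0],0.352]

```text
clock: 69.65
tool_pos: [0.6497, 0.1703, 0.1216]
orientation: [180.0, 0.1, 173.3]
force: [1.0, -0.6, 0.9]
opening: 0.0137
gripper_force: 30.1
```

send_rows:
  deltas:
    - [[0,0,0],0]
    - [[0,0,0],0]
    - [[0,0,0],0]
    - [[0,0,0],0]
    - [[0,0,0],0]
  gripper: 0.4

```text
clock: 70.07
tool_pos: [0.6493, 0.1701, 0.1209]
orientation: [-180.0, -0.0, 173.7]
force: [-0.2, 0.4, -0.5]
opening: 0.0348
gripper_force: 0.0
```

send_rows:
  deltas:
    - [[0,0,-0.012],0]
    - [[0,0,-0.025],0]
    - [[0,0,-0.036],0]
    - [[0,0,-0.045],0]
    - [[0,0,-0.049],0]

```text
clock: 70.48
tool_pos: [0.6501, 0.1704, 0.1625]
orientation: [179.9, 0.1, 173.6]
force: [-0.4, -0.8, -0.5]
opening: 0.0354
gripper_force: 0.0
```

```bash
python3 - <<'E'
from h import *
P=step((0,.131,0,-.335),(-.065,.113,0,-.335),(0,0,.049,0),(0,0,0,.318),(0,0,0,.352),(0,0,-.049,0)); print(np.round(P,4),np.round(here(),4))
P=ops(["NR"],-126.05,-186.5,P)
plan(P,[(.45,-.3,.3,-186.5)])
E
```

```text
[ 6.49900e-01  1.70200e-01  1.60000e-01 -1.86378e+02] [6.501000e-01 1.704000e-01 1.625000e-01 1.736392e+02]
## NR
-> [0.4963, -0.0243, 0.16, -126.05]
   [0.082, -0.131, -0.0] -0.335  per row [0.0164, -0.0262, -0.0] -0.067
   [0.137, -0.073, -0.0] -0.335  per row [0.0274, -0.0146, -0.0] -0.067
-> [0.4963, -0.0243, 0.121, -126.05]
   [-0.0, 0.0, 0.049] -0.0  per row [-0.0, 0.0, 0.0098] -0.0
-> [0.4963, -0.0243, 0.121, -186.5]
   [-0.0, 0.0, -0.0] 0.336  per row [-0.0, 0.0, -0.0] 0.0672
   [-0.0, 0.0, -0.0] 0.336  per row [-0.0, 0.0, -0.0] 0.0672
-> [0.4963, -0.0243, 0.16, -186.5]
   [0.0, 0.0, -0.049] -0.001  per row [0.0, 0.0, -0.0098] -0.0002
-> [0.45, -0.3, 0.3, -186.5]
   [0.009, -0.174, -0.088] 0.0  per row [0.0018, -0.0348, -0.0176] 0.0
   [0.009, -0.174, -0.088] 0.0  per row [0.0018, -0.0348, -0.0176] 0.0
```

send_rows:
  deltas:
    - [[0.016,-0.026,0],-0.067]
    - [[0.033,-0.052,0],-0.134]
    - [[0.049,-0.079,0],-0.201]
    - [[0.066,-0.105,0],-0.268]
    - [[0.082,-0.131,0],-0.335]

```text
clock: 70.9
tool_pos: [0.5716, 0.0724, 0.1605]
orientation: [180.0, 0.0, -155.9]
force: [0.5, -0.4, 0.8]
opening: 0.0351
gripper_force: 0.0
```

send_rows:
  deltas:
    - [[0.027,-0.015,0],-0.067]
    - [[0.056,-0.03,0],-0.136]
    - [[0.087,-0.046,0],-0.21]
    - [[0.117,-0.062,0],-0.285]
    - [[0.137,-0.073,0],-0.335]

```text
clock: 71.32
tool_pos: [0.494, -0.0259, 0.1605]
orientation: [180.0, 0.0, -125.7]
force: [-0.4, -0.0, -0.6]
opening: 0.0351
gripper_force: 0.0
```

send_rows:
  deltas:
    - [[0,0,0.01],0]
    - [[0,0,0.021],0]
    - [[0,0,0.033],0]
    - [[0,0,0.044],0]
    - [[0,0,0.049],0]

```text
clock: 71.73
tool_pos: [0.4955, -0.024, 0.1191]
orientation: [179.9, -0.1, -126.1]
force: [0.1, -0.5, -0.5]
opening: 0.0347
gripper_force: 0.0
```

send_rows:
  deltas:
    - [[0,0,0],0]
    - [[0,0,0],0]
    - [[0,0,0],0]
    - [[0,0,0],0]
    - [[0,0,0],0]
  gripper: 0

```text
clock: 72.15
tool_pos: [0.4969, -0.0245, 0.1214]
orientation: [-179.9, 0.1, -126.1]
force: [5.1, -4.6, -5.6]
opening: 0.0134
gripper_force: 30.0
```

send_rows:
  deltas:
    - [[0,0,0],0]
    - [[0,0,0],0.08]
    - [[0,0,0],0.16]
    - [[0,0,0],0.239]
    - [[0,0,0],0.318]

```text
clock: 72.57
tool_pos: [0.4969, -0.0246, 0.1214]
orientation: [-179.9, 0.1, -155.0]
force: [5.4, -5.4, -5.4]
opening: 0.0139
gripper_force: 30.0
```

send_rows:
  deltas:
    - [[0,0,0],0.075]
    - [[0,0,0],0.15]
    - [[0,0,0],0.225]
    - [[0,0,0],0.3]
    - [[0,0,0],0.352]

```text
clock: 72.98
tool_pos: [0.497, -0.0247, 0.1214]
orientation: [180.0, 0.1, 173.3]
force: [5.8, -4.1, -6.6]
opening: 0.0141
gripper_force: 30.0
```

send_rows:
  deltas:
    - [[0,0,0],0]
    - [[0,0,0],0]
    - [[0,0,0],0]
    - [[0,0,0],0]
    - [[0,0,0],0]
  gripper: 0.4

```text
clock: 73.4
tool_pos: [0.4958, -0.0243, 0.1211]
orientation: [180.0, 0.0, 173.7]
force: [-0.8, -0.5, -0.3]
opening: 0.0343
gripper_force: 0.0
```

send_rows:
  deltas:
    - [[0,0,-0.012],0]
    - [[0,0,-0.025],0]
    - [[0,0,-0.036],0]
    - [[0,0,-0.045],0]
    - [[0,0,-0.049],0]

```text
clock: 73.82
tool_pos: [0.4964, -0.0242, 0.1618]
orientation: [180.0, 0.1, 173.6]
force: [-0.4, -0.1, -0.7]
opening: 0.0349
gripper_force: 0.0
```

send_rows:
  deltas:
    - [[0.002,-0.035,-0.018],0]
    - [[0.004,-0.07,-0.035],0]
    - [[0.005,-0.104,-0.053],0]
    - [[0.007,-0.139,-0.07],0]
    - [[0.009,-0.174,-0.088],0]

```text
clock: 74.23
tool_pos: [0.4726, -0.163, 0.2314]
orientation: [180.0, 0.0, 173.6]
force: [0.8, -0.5, -0.5]
opening: 0.0348
gripper_force: 0.0
```

send_rows:
  deltas:
    - [[0.002,-0.035,-0.018],0]
    - [[0.004,-0.07,-0.035],0]
    - [[0.005,-0.104,-0.053],0]
    - [[0.007,-0.139,-0.07],0]
    - [[0.009,-0.174,-0.088],0]

```text
clock: 74.65
tool_pos: [0.4499, -0.3007, 0.3018]
orientation: [180.0, 0.0, 173.6]
force: [0.1, 0.5, 0.7]
opening: 0.0351
gripper_force: 0.0
```

```bash
python3 - <<'E'
from h import *
P=step((.082,-.131,0,-.335),(.137,-.073,0,-.335),(0,0,.049,0),(0,0,0,.318),(0,0,0,.352),(0,0,-.049,0),(.009,-.174,-.088,0),(.009,-.174,-.088,0)); print(np.round(P,4),np.round(here(),4))
q=snap("top"); p=snap("scene")
a=cv2.resize(q["color"][110:220,180:310],None,fx=3,fy=3); b=cv2.resize(p["color"][150:277,230:388],None,fx=2.6,fy=2.6)
cv2.imwrite("pics/c2.png",np.hstack([a,b[:330]])[:,:,::-1])
for t in ("brush_glass","beaker","polymould"): print(t,[(np.round(np.array(d["xy"])*[560,420]).tolist(),round(d["conf"],2)) for d in ctrl.boxes_of(q,t)])
E
```

```text
[   0.4511   -0.2994    0.3008 -186.378 ] [  0.4499  -0.3007   0.3018 173.6286]
brush_glass [([352.0, 116.0], 0.87)]
beaker [([146.0, 228.0], 0.69), ([212.0, 143.0], 0.62)]
polymould [([126.0, 177.0], 0.7)]
```

View pics/c2.png

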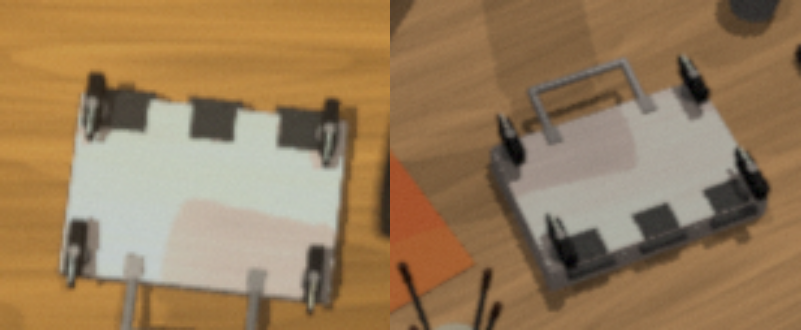

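In the last views all four noses point back at the robot, half a turn round, and the lid is flat. The glass, cup and praline mould have not moved, so I'm handing in.

```bash
python3 -c "
from plant import ctrl
print(ctrl.close_job())"
```

```text
the job is handed in; nothing more can be done
None
```

The job is handed in, with no verdict returned: the three wooden spoons are in their lanes with heads to the hinge, the lid is shut, all four knobs were turned to half a turn in three crisscross passes, and the glass, cup and praline mould were left in place.

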